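# Warm the corner blocks for gluing

## Task

Get the spruce corner blocks warming: open the green bin, swing up the yellow stay and leave the lid resting on it, then put every block from the bin on the floor of the aluminium tray, keeping the lid propped until the last one is in the tray. Slide the loaded tray along its runners all the way home under the white hood, and fold the stay down flat and close the lid again. Leave the other tools and bottles on the bench where they are.

Things in the scene. Friction and masses are not known exactly. Their poses are not given: they have to be found in the camera images.
- bin: (all sizes in mm) fixed green bin, outside 170 (x) x 284 (y) x 85 high, walls 6; origin at the centre of its underside, +x to its hinge side, the far side. Inside, the flat floor is 10 above the bench, x -57 to +12, y -95 to +112; from its edges boards slope up to the walls, at 60 degrees at the front, 45 elsewhere; things slide back down them
- lid (a joint): hinge of the bin's plank lid, about the far (+x) top rim. Rad, 0 closed, grows as it opens, stop at 1.8. Damped, almost no friction: let go below about 1.5 it falls slowly shut, above about 1.65 it leans back by itself on its stop. With the stay fully up it comes to rest on the stay's tip at about 1.35. It shuts only with the stay folded
- lid_bar (a point): middle of the lid's handle: a round brass bar 12 thick, 100 clear between its two end rods, parallel to the bin's y, 215 from the hinge line and carried in the plane of the lid, 45 beyond its front edge, so fingers can straddle it; the closed lid has it 90 above the bench in front of the bin. The bar can turn between the fingers as the lid swings
- lid_hinge (a point): middle of the lid's hinge line, at bin x +85, y 0, z 85, parallel to the bin's y. The lid panel is 170 long from here, 10 thick and 300 wide (it overhangs the bin's -y wall by 16, above the stay), 0.45 kg
- stay (a joint): hinge of the yellow stay, a flat arm 8 thick, 12 deep, outside the bin's -y wall, its rubber tip 112 from the pivot. Rad, 0 folded flat pointing to bin -x, grows as the tip swings up and over towards the lid, stop at 1.85 (fully up, just past upright). Stiff: friction of 0.35 N m holds it where it is left, also under the lid's weight
- stay_peg (a point): point to grip on the stay's red peg: a round peg 12 thick that sticks 85 out of the stay to bin -y, 80 from the pivot; this point is 65 out from the stay's middle plane, 24 from the peg's free end. The peg can turn between the fingers as the stay swings
- stay_pivot (a point): pivot of the stay, at bin x +25, y -147, z 73; pivot axis parallel to the bin's y
- hood: fixed white warming hood; origin on the bench under the middle of its roof, +x away from its mouth. Roof from x -78 to +80, y -81 to +81, z 68 to 80, closed at the back (stop at x +65) and sides; its steel base plate, 6 thick, and two runners (18 high, 146 apart) go on out of the mouth to x -255
- tray: loose aluminium tray, about 0.35 kg, 130 (x) x 140 (y) x 24 high, walls and floor 4; origin under its centre, +x to the hood's back. It stands on the base plate between the runners, before the roof. To the robot's side sticks out an upright dark wooden handle board: 10 thick in y, 50 long in x with middle at x -90, z 4 to 50. Fully home, its origin is over the hood's and only the handle is outside
- block1: spruce block 1, 24 x 24 x 34, 0.03 kg, origin at its centre, z along the 34; at first it stands upright on the bin's flat floor; may be absent
- block2: spruce block 2, 24 x 24 x 34, 0.03 kg, origin at its centre, z along the 34; at first it stands upright on the bin's flat floor; may be absent
- block3: spruce block 3, 24 x 24 x 34, 0.03 kg, origin at its centre, z along the 34; at first it stands upright on the bin's flat floor; may be absent
- plane: small brass finger plane, 62 x 24 x 26 high, origin under its centre; leave alone
- glue_jar: amber glue jar, 60 across, 75 high, origin under its centre; leave alone
- water: clear water bottle, 64 across, 200 high, origin under its centre; leave alone
- chisel: wood-handled chisel lying on the bench, 220 long, 26 thick, origin under its middle; leave alone
Things that resemble listed ones, but are neither listed nor needed, are in the scene too. Of the things like the tray, leave any that is orange; of the rest the larger one is meant.

How it is judged:
On the way, in this order (a step that is already met when the one before it is completed fails the run):
1. the lid rests on the raised stay, let go of (value of joint lid between 1.22 and 1.46 rad and value of joint stay above 1.7 rad and distance between the grasp point and lid_bar above 0.06 m and velocity of joint lid between -0.1 and 0.1 rad/s), for 0.4 s.
2. every block is in the tray, with the lid still propped (x of block1 in the frame of tray between -0.06 and 0.06 m and y of block1 in the frame of tray between -0.065 and 0.065 m and z of block1 in the frame of tray between 0 and 0.03 m and x of block2 in the frame of tray between -0.06 and 0.06 m and y of block2 in the frame of tray between -0.065 and 0.065 m and z of block2 in the frame of tray between 0 and 0.03 m and x of block3 in the frame of tray between -0.06 and 0.06 m and y of block3 in the frame of tray between -0.065 and 0.065 m and z of block3 in the frame of tray between 0 and 0.03 m and value of joint lid between 1.22 and 1.46 rad and value of joint stay above 1.7 rad), for 0.3 s.
At the end, for the whole second after the job is handed in: Every block lies on the tray's floor (centre within 60 mm in x and 65 mm in y of the tray's middle, below 30 mm over its underside), at rest; the tray is home under the hood to within 12 mm; the stay is folded (below 0.10 rad) and the lid closed (below 0.06 rad) (x of block1 in the frame of tray between -0.06 and 0.06 m and y of block1 in the frame of tray between -0.065 and 0.065 m and z of block1 in the frame of tray between 0 and 0.03 m and x of block2 in the frame of tray between -0.06 and 0.06 m and y of block2 in the frame of tray between -0.065 and 0.065 m and z of block2 in the frame of tray between 0 and 0.03 m and x of block3 in the frame of tray between -0.06 and 0.06 m and y of block3 in the frame of tray between -0.065 and 0.065 m and z of block3 in the frame of tray between 0 and 0.03 m and x of tray in the frame of hood above -0.012 m and z of tray in the frame of hood below 0.012 m and value of joint lid below 0.06 rad and value of joint stay below 0.1 rad and linear speed of tray below 0.02 m/s and linear speed of each of block1, block2, block3 below 0.03 m/s); the robot touches nothing.
It fails at once if the finger plane is pushed more than 40 mm away (distance of plane from where it was at the start of the episode above 0.04 m).
It fails at once if the glue jar is pushed more than 40 mm away (distance of glue_jar from where it was at the start of the episode above 0.04 m).
It fails at once if the water bottle is pushed more than 40 mm away (distance of water from where it was at the start of the episode above 0.04 m).
It fails at once if the chisel is pushed more than 40 mm away (distance of chisel from where it was at the start of the episode above 0.04 m).
Of block1, block2, block3 only 2 to 3 are there at a start; the rules pass over those that are not, and their reading is None.
At some moment in a run one of block1, block2, block3 may be knocked a few centimetres aside while the robot is not near it.
Once in a run the grip may slacken for a moment while it holds something.
It also fails if it takes over 210 s, if anything falls off the work surface, if the arm or the gripper's body presses on something with over 40 N, if the wrist force passes 120 N, or if a joint passes its speed limit or range.

## Robot

A 7-joint arm with a two-finger parallel gripper is mounted at the origin on the work surface. World frame = base frame: x ahead of the robot, y to its left, z up, the work surface at z = 0. Lengths are in m, angles in rad, forces in N, time in s.
With the tool pointing down it reaches from about 0.4 to 0.85 m from the base axis. Payload 10.4 kg.
Tool frame: the origin (TCP) lies at the very end of the fingers, on their centre line; the grasp point (between the pads) lies 19 mm behind it; z points along the fingers, y is the direction in which the jaws open and shut (so a half turn about z gives the same grasp; the last joint's range is limited). The gripper opens to 87 mm and grips with 3 to 60 N. Pads are 19 mm wide; open, the fingers measure 117 mm over their backs; the gripper's body (75 mm by 190 mm) begins 51 mm behind the grasp point.
Start: joints at [-1.3, 0.332, -0.065, 1.46, 0.022, 1.35, -0.088], TCP at [0.181, 0.598, 0.223] pointing down, gripper open.
Joint ranges: [-2.6, 2.6], [-0.5, 2.12], [-1.47, 1.34], [0.16, 2.42], [-1.27, 4.41], [0.06, 2.06], [-2.6, 2.6]. Speed limits (rad/s): [2.22, 2.22, 2.79, 2.79, 3.14, 3.14, 3.14].

## Interface

Orientations are given as a unit quaternion [x, y, z, w].
In Python, from bench import r, eyes, job gives the robot as it stands. The module is installed in compiled form; this text tells all that it offers.
- The arm moves only by the tool play_rows, never from a script. Its argument "motion" is a list of rows, each a list of 7 numbers: the shift along the tool's x, y, z as a fraction of full scale, then the turn, a rotation vector about the tool's x, y, z as a fraction of full scale, then the opening in per cent of the stroke, from 0 (shut) to 100 (fully open). A call has 1 to 5 rows; each row is the pose to reach, as a shift and turn from the pose commanded when the call began, along the tool's axes at that moment; what a row does not reach only later rows make up. Full scale, the value 1, is 0.2 m for a shift and 90 degrees for a turn. A row lasts 1/8 s, in which the tool goes at most 62.5 mm and 10.7 degrees, less where a joint would pass 70% of its speed; a pose out of reach is approached as far as the arm can. A call with a number of a shift or a turn outside -1 to 1 is refused whole. A call with a gripper value outside its range is refused whole. The fingers move at their own pace and stop on an object; "squeeze" is the grip in N (left out, the last holds). Time passes only in rows, so rows that repeat a pose let the fingers close. It gives the time, the measured TCP pose, the force and the opening at its end, in the units of the state.
- r.read_state(): the state, without advancing time (a new reading comes with each control period).
- eyes.camera(name): name is "scene" or "side" or "wrist"; returns a dict with "image" (400x640x3 uint8, red, green, blue), "mtx" (3x3 intrinsics, pixels), "dist" ([k1, k2, p1, p2, k3] as OpenCV has them; the pictures are not rectified), "R" (3x3) and "t" (3): a world point X has camera coordinates R X + t. Camera axes: x right, y down, z forward; pixel columns grow to the right and rows downward; lengths in m; the calibration is good to about 2 mm. A picture is of the moment at which its call begins. There is no depth.
- job.close_job(): hands the job in, once; it reports no verdict.
Trained networks look in a picture, given as the dict that the camera call returned (one of the last four; its "shot" number tells which), for a name from the list of things; names that differ only in an ending like _2 or _b are one class to them, and where a whole thing is asked for, a point or a joint stands for the part that bears it (a point fixed in the world has none). Each returns a list of dicts, best first, with "p" (0 to 1); they miss things now and then, are a little off and sometimes report something else, mostly with a low value. They report only what shows in the picture. A call takes as long as a camera call. They do not tell look-alikes from the thing itself.
- eyes.regions_of(picture, label): "region" (400x640 bool, what is visible of it) and "xy" ([column, row] in pixels, amid what is visible of it).
- eyes.landmark_of(picture, label): "xy" ([column, row] in pixels: a listed point, or the origin of a listed thing).
The state is a dict: "time": time; "joint_positions": joint angles; "joint_vel": joint speeds; "joint_torque": joint torques, N m; "ee_pos": TCP position; "eef_rot": TCP orientation; "ft_force": force on the tool from outside, world axes, zero at the start; "torque": the same for the moment, N m; "width": finger opening in m.
Only numpy, scipy, OpenCV 4.12 (cv2) and the standard library are available. Lean on these libraries where they do the work, as an engineer would, in place of code of your own. Each camera call takes 0.05 s, during which the arm holds its last target. There are 200 camera calls.

## Working session

There is one attempt and no reset: what is moved stays moved. The work goes in short steps, Python scripts to look and compute and a tool call to move; the robot and the scene stay as the last step left them, time stands still between calls to the robot, and variables do not carry over. Pictures are saved under pics/ and viewed, about 12 in all and at most 16, crops included, and the job is handed in when it is done.

Besides the shell and the picture viewer there is one more tool, called after "Request:" as name(argument=value, ...) on one line, values as JSON. play_rows: Moves the arm, as the interface text tells. Shift numbers are shares of 0.2 m and turn numbers shares of 90 degrees, none past 1 either way. Its arguments: {"type":"object","properties":{"motion":{"type":"array","items":{"type":"array","items":{"type":"number"}}},"squeeze":{"type":"number"}},"required":["motion"]}

```bash
mkdir -p pics; python3 - <<'E'
from bench import r,eyes
import cv2,numpy as np
print(r.read_state())
for n in("scene","side"):
    p=eyes.camera(n); cv2.imwrite(f"pics/{n}0.png",p["image"][:,:,::-1])
    print(n,p["mtx"].tolist(),p["dist"],p["R"].tolist(),p["t"])
    for l in["bin","lid_bar","lid_hinge","stay_peg","stay_pivot","hood","tray","plane","glue_jar","water","chisel"]:
        print(l,[(np.round(d["xy"]).tolist(),round(d["p"],2)) for d in eyes.landmark_of(p,l)][:4])
E
```

```text
{'time': 0.0, 'joint_positions': array([-1.29961628,  0.33283433, -0.06473132,  1.46093472,  0.02159736,
        1.349905  , -0.0885208 ]), 'joint_vel': array([-1.89076419e-05, -4.56765810e-05,  9.24131824e-05, -1.28928185e-03,
        1.09177945e-03,  9.89340948e-04,  7.26479250e-04]), 'joint_torque': array([-2.77716108e-04, -6.23253393e+01,  2.45054998e-02, -3.89904892e+01,
       -6.13077474e-02,  3.97579093e-02,  1.52288308e-04]), 'ee_pos': array([0.18085765, 0.59785657, 0.22178061]), 'eef_rot': array([ 1.46347946e-01,  9.89232934e-01, -6.88800707e-04, -7.53399383e-05]), 'ft_force': array([-0.35984976, -0.05805326, -0.09733182]), 'torque': array([-0.00190516,  0.00949943, -0.02743526]), 'width': 0.08691218587358736}
scene [[410.5324853139754, 0.0, 314.0988661194261], [0.0, 410.5324853139754, 201.48504677003018], [0.0, 0.0, 1.0]] [-0.019077  0.        0.        0.        0.      ] [[0.4264807493423628, 0.9044184687880559, 0.01189133110483593], [0.6222393200778228, -0.2838261659007797, -0.7295621536916177], [-0.6564544150125471, 0.3185434677797225, -0.6838111290008398]] [-0.2309514
[... 661 characters left out ...]
      0.          0.          0.        ] [[0.747416646993242, -0.6643254180074626, 0.0063320444241660055], [-0.4976681641627342, -0.5661776489145902, -0.6570915219727319], [0.440107662028592, 0.487969885196574, -0.7537842111406747]] [-0.41438061  0.32684596  0.95624445]
bin [([279.0, 190.0], 0.76)]
lid_bar [([248.0, 200.0], 0.59)]
lid_hinge [([296.0, 156.0], 0.95)]
stay_peg [([324.0, 219.0], 0.43)]
stay_pivot []
hood [([403.0, 260.0], 0.96), ([279.0, 190.0], 0.26)]
tray [([431.0, 363.0], 0.74), ([346.0, 279.0], 0.69), ([187.0, 208.0], 0.59)]
plane [([301.0, 241.0], 0.46)]
glue_jar [([384.0, 196.0], 0.66), ([295.0, 156.0], 0.29)]
water [([214.0, 135.0], 0.61)]
chisel [([188.0, 174.0], 0.85)]
```

```bash
cd pics; python3 -c "
import cv2
a=cv2.imread('scene0.png')[110:320,130:450];cv2.imwrite('s1.png',cv2.resize(a,None,fx=2.5,fy=2.5,interpolation=2))
a=cv2.imread('side0.png')[100:400,130:520];cv2.imwrite('d1.png',cv2.resize(a,None,fx=2,fy=2,interpolation=2))"
```

```text
(no output)
```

View pics/s1.png

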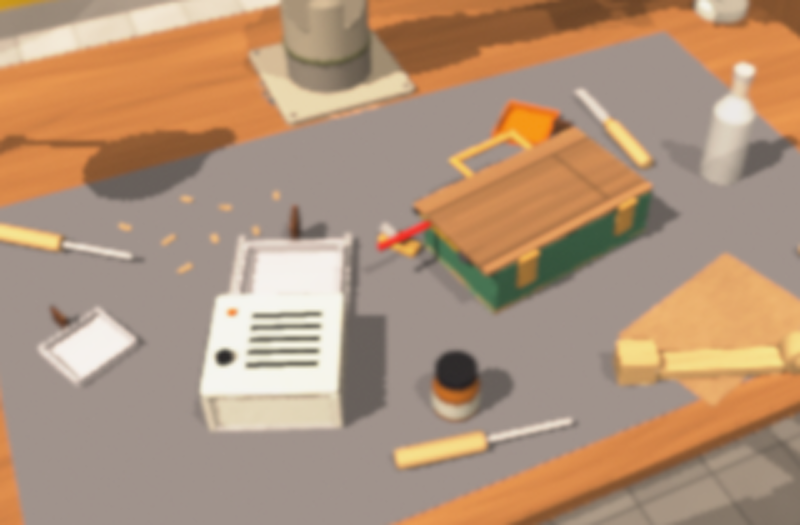

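View pics/d1.png

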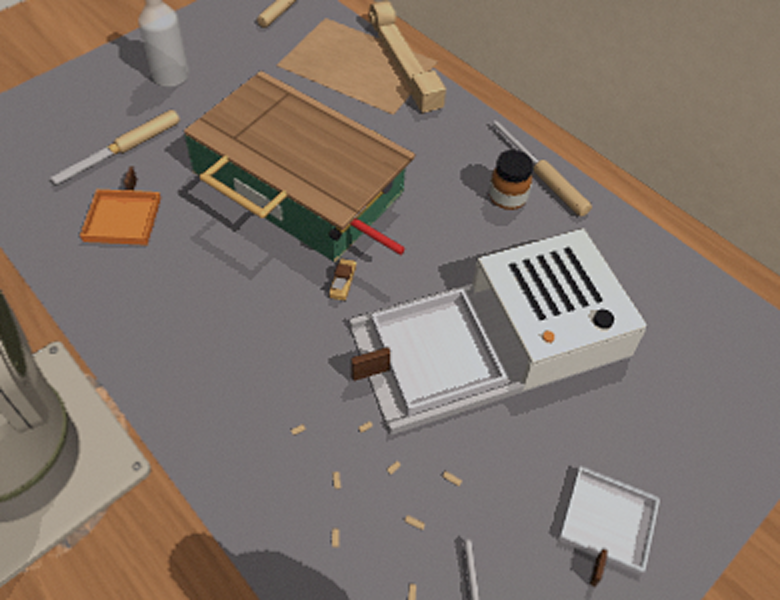

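Candidates for the tray: the large white or aluminium one at the hood (side px 346,279), the small white one with a handle (431,363; too small) and the orange one (187,208; excluded). The large one before the roof is the target. There is one bin; its bar is at side (248,200) and its red peg at side (330,224). Next I fit bin and hood poses from their corners.

```bash
cat > h.py <<'E'
import numpy as np,cv2,json
from scipy.optimize import least_squares
from scipy.spatial.transform import Rotation as Ro
def proj(X,c):
    return cv2.projectPoints(np.atleast_2d(X).astype(float),cv2.Rodrigues(np.array(c["R"]))[0],np.array(c["t"],float),np.array(c["mtx"]),np.array(c["dist"]))[0][:,0]
def ray(px,c):
    q=cv2.undistortPoints(np.array([[px]],float),np.array(c["mtx"]),np.array(c["dist"]))[0,0]
    R=np.array(c["R"]);return -R.T@np.array(c["t"]),R.T@np.array([*q,1])
def atz(px,c,z):
    o,d=ray(px,c);return o+d*(z-o[2])/d[2]
def tri(obs):  # [(px,cam)]
    A=0;b=0
    for px,c in obs:
        o,d=ray(px,c);d=d/np.linalg.norm(d);P=np.eye(3)-np.outer(d,d);A=A+P;b=b+P@o
    return np.linalg.solve(A,b)
def W(pose,l):
    x,y,a=pose;l=np.atleast_2d(l).astype(float);c,s=np.cos(a),np.sin(a)
    return np.c_[x+c*l[:,0]-s*l[:,1],y+s*l[:,0]+c*l[:,1],l[:,2]]
def fit(obs,x0):  # obs [(local,px,cam)]
    f=lambda p:np.concatenate([proj(W(p,l),c)[0]-px for l,px,c in obs])
    s=least_squares(f,x0,loss="soft_l1");return s.x,np.round(f(s.x).reshape(-1,2),1)
def down(a):  # tool pointing down, tool y (jaw axis) along world angle a
    z=np.array([0,0,-1.]);y=np.array([np.cos(a),np.sin(a),0]);return Ro.from_matrix(np.c_[np.cross(y,z),y,z])
def go(p,R,start=None,flip=True):
    """numbers for row: shift/turn (fractions) from current measured pose to TCP p, R"""
    from bench import r
    s=r.read_state();R0=Ro.from_quat(s["eef_rot"]);best=None
    for k in ((0,1) if flip else (0,)):
        d=(R0.inv()*(R*Ro.from_rotvec([0,0,np.pi*k]))).as_rotvec()
        if best is None or np.linalg.norm(d)<np.linalg.norm(best):best=d
    sh=R0.inv().apply(np.array(p)-s["ee_pos"])
    return np.round(np.r_[sh/.2,best/(np.pi/2)],3).tolist()
E
cat > fit0.py <<'E'
from h import *
from bench import eyes
cs=eyes.camera("scene");cd=eyes.camera("side")
S=lambda u,v:np.array([130+u/2.5,110+v/2.5]);D=lambda u,v:np.array([130+u/2,100+v/2])
L=np.array([[-85,142,95],[85,142,95],[85,-158,95],[-85,-158,95]])/1000
ob=[(l,p,cd) for l,p in zip(L,[D(187,130),D(262,73),D(413,156),D(350,221)])]+[(l,p,cs) for l,p in zip(L,[S(572,130),S(652,185),S(490,268),S(415,208)])]
H=np.array([[-78,81,80],[80,81,80],[80,-81,80],[-78,-81,80]])/1000
oh=[(l,p,cd) for l,p in zip(H,[D(478,260),D(583,231),D(645,323),D(525,360)])]+[(l,p,cs) for l,p in zip(H,[S(344,293),S(343,393),S(203,390),S(218,295)])]
T=np.array([[-65,70,30],[65,70,30],[65,-70,30],[-65,-70,30]])/1000
ot=[(l,p,cd) for l,p in zip(T,[D(372,318),D(465,290),D(507,380),D(412,412)])]
out={}
for n,o,x0 in(("bin",ob,[.5,.2,0]),("hood",oh,[.6,-.2,0]),("tray",ot,[.5,-.2,0])):
    x,e=fit(o,x0);out[n]=x.tolist();print(n,np.round(x,4),e.tolist())
b=out["bin"]
for n,l in dict(bar=[-.13,0,.09],hinge=[.085,0,.085],pivot=[.025,-.147,.073],peg=[-.055,-.212,.073]).items():
    X=W(b,l);print(n,np.round(X,4),proj(X,cs).round().tolist(),proj(X,cd).round().tolist())
json.dump(out,open("poses.json","w"))
for n,z,u,v in(("plane",0.013,342,282),("jar",.04,511,180),("chiselc",.013,110,148),("chise2",0.013,540,170),("water",.05,168,65)):print(n,atz(D(u,v),cd,z).round(3))
E
python3 fit0.py
```

```text
bin [0.5297 0.1275 0.2182] [[-0.5, 0.4], [-0.2, -1.7], [3.3, -2.7], [-0.4, 2.1], [0.3, -1.1], [0.3, 0.1], [-0.0, 3.2], [-0.7, -0.7]]
hood [ 0.6203 -0.2898 -0.4054] [[-1.1, -2.3], [-0.1, -2.5], [0.5, 0.5], [2.5, -0.0], [0.4, -0.7], [-1.7, -1.8], [-0.7, 0.4], [0.5, -0.6]]
tray [ 0.4697 -0.232  -0.3923] [[0.2, -0.3], [-0.7, 0.2], [1.0, 0.0], [-0.4, 0.0]]
bar [[0.4028 0.0994 0.09  ]] [[323.0, 170.0]] [[249.0, 198.0]]
hinge [[0.6127 0.1459 0.085 ]] [[362.0, 203.0]] [[296.0, 155.0]]
pivot [[ 0.586  -0.0106  0.073 ]] [[317.0, 213.0]] [[325.0, 191.0]]
peg [[ 0.5219 -0.0914  0.073 ]] [[288.0, 208.0]] [[327.0, 220.0]]
plane [ 0.45  -0.065  0.013]
jar [ 0.746 -0.106  0.04 ]
chiselc [0.34  0.373 0.013]
chise2 [ 0.817 -0.109  0.013]
water [0.499 0.443 0.05 ]
```

```bash
cat >> h.py <<'E'
P=lambda:json.load(open("poses.json"))
def plan(wps,start=None):
    """wps: [(p,R,open)] -> printed play_rows numbers; each wp one row target, chained"""
    from bench import r
    if start is None:
        s=r.read_state();p0,R0=s["ee_pos"],Ro.from_quat(s["eef_rot"])
    else: p0,R0=start
    for p,R,o in wps:
        p=np.array(p,float);d=min(((R0.inv()*(R*Ro.from_rotvec([0,0,np.pi*k]))).as_rotvec() for k in(0,1)),key=np.linalg.norm)
        sh=R0.inv().apply(p-p0);n=int(np.ceil(max(np.abs(sh).max()/.195,np.linalg.norm(p-p0)/.28,np.degrees(np.linalg.norm(d))/50,1)))
        for i in range(n):
            Ri=R0*Ro.from_rotvec(d/n);row=np.round(np.r_[R0.inv().apply((p-p0)/n)/.2,d/n/(np.pi/2)],3)
            k=max(np.linalg.norm(p-p0)/n/.0625,np.degrees(np.linalg.norm(d))/n/10.7)
            print(row.tolist()+[o],"rows>=%.1f"%k)
            p0=p0+R0.apply(row[:3]*.2);p=p;n2=0;R0=R0*Ro.from_rotvec(row[3:]*np.pi/2)
            n-=0
            d=d;# equal parts
            if i<n-1: p=p0+(p-p0);  # remaining handled below
            rem=n-1-i
            if rem>0:
                # rescale so next step covers its share of what is left
                p=p0+(p-p0);f=n/rem;pp=p0+(p-p0)*f;p_keep=p;p=pp
                d=d
            # restore true target
            if rem>0: p=p0+(p_keep-p0)*n/rem
    return p0,R0
E
python3 - <<'E'
# rewrite plan cleanly
s=open('h.py').read();i=s.index("def plan")
s=s[:i]+'''def plan(wps,start=None):
    """wps: [(p,R,open)] -> prints play_rows rows (each one a call), chained on the commanded pose"""
    from bench import r
    if start is None:
        s=r.read_state();p0,R0=s["ee_pos"],Ro.from_quat(s["eef_rot"])
    else: p0,R0=start
    for p,R,o in wps:
        p=np.array(p,float)
        d=min(((R0.inv()*(R*Ro.from_rotvec([0,0,np.pi*k]))).as_rotvec() for k in(0,1)),key=np.linalg.norm)
        Rt=R0*Ro.from_rotvec(d);L=np.linalg.norm(p-p0)
        n=int(np.ceil(max(L/.195,np.degrees(np.linalg.norm(d))/50,1)))
        for i in range(n,0,-1):
            rv=(R0.inv()*Rt).as_rotvec()/i;sh=R0.inv().apply((p-p0)/i)
            row=np.round(np.r_[sh/.2,rv/(np.pi/2)],3)+0.
            print(row.tolist()+[o],"n>=%.1f"%max(np.linalg.norm(sh)/.0625,np.degrees(np.linalg.norm(rv))/10.7))
            p0=p0+R0.apply(row[:3]*.2);R0=R0*Ro.from_rotvec(row[3:]*np.pi/2)
    return p0,R0
'''
open('h.py','w').write(s)
E
python3 - <<'E'
import sys;sys.path.insert(0,'.')
from h import *
b=P()["bin"];R=down(b[2]);bar=W(b,[-.13,0,.09])[0]
plan([((bar[0],bar[1],.2),R,45),((bar[0],bar[1],.14),R,45)])
E
```

```text
[-0.595, -0.689, 0.038, 0.0, 0.0, 0.225, 45] n>=2.9
[-0.796, -0.44, 0.037, 0.0, 0.0, 0.225, 45] n>=2.9
[-0.9, -0.138, 0.038, 0.0, 0.0, 0.224, 45] n>=2.9
[0.0, 0.0, 0.3, 0.0, 0.0, 0.0, 45] n>=1.0
```

Request:
play_rows(motion=[[-0.595, -0.689, 0.038, 0, 0, 0.225, 45], [-0.595, -0.689, 0.038, 0, 0, 0.225, 45], [-0.595, -0.689, 0.038, 0, 0, 0.225, 45], [-0.595, -0.689, 0.038, 0, 0, 0.225, 45]], squeeze=20)

```text
time: 1.8
ee_pos: [0.2576, 0.4283, 0.2153]
eef_rot: [0.321, 0.947, 0.0, 0.0]
ft_force: [-0.5, 1.0, 0.9]
width: 0.0546
```

Request:
play_rows(motion=[[-0.796, -0.44, 0.037, 0, 0, 0.225, 45], [-0.796, -0.44, 0.037, 0, 0, 0.225, 45], [-0.796, -0.44, 0.037, 0, 0, 0.225, 45], [-0.796, -0.44, 0.037, 0, 0, 0.225, 45]])

```text
time: 2.3
ee_pos: [0.3305, 0.2629, 0.2079]
eef_rot: [0.482, 0.876, 0.0, 0.0]
ft_force: [0.4, 1.4, 0.7]
width: 0.0395
```

Request:
play_rows(motion=[[-0.9, -0.138, 0.038, 0, 0, 0.224, 45], [-0.9, -0.138, 0.038, 0, 0, 0.224, 45], [-0.9, -0.138, 0.038, 0, 0, 0.224, 45], [-0.9, -0.138, 0.038, 0, 0, 0.224, 45]])

```text
time: 2.8
ee_pos: [0.4042, 0.0968, 0.2003]
eef_rot: [0.628, 0.778, 0.0, 0.0]
ft_force: [0.4, 0.2, -1.1]
width: 0.0391
```

```bash
python3 - <<'E'
from h import *
from bench import r,eyes
print(r.read_state()["ee_pos"],r.read_state()["joint_positions"].round(2))
p=eyes.camera("wrist");cv2.imwrite("pics/w1.png",p["image"][:,:,::-1])
b=P()["bin"];print(proj(W(b,[[-.13,0,.09],[-.13,-.05,.09],[-.13,.05,.09],[-.085,-.158,.095],[-.085,.142,.095],[-.055,-.212,.073]]),p).round().tolist())
print([(d["xy"],d["p"]) for d in eyes.landmark_of(p,"lid_bar")])
E
```

```text
[0.40421872 0.09682367 0.20026665] [-0.81 -0.16  0.42  2.02  0.07  1.26 -0.2 ]
[[323.0, 192.0], [323.0, 242.0], [323.0, 136.0], [366.0, 338.0], [381.0, 15.0], [387.0, 361.0]]
[([321.4, 184.0], 0.86)]
```

View pics/w1.png

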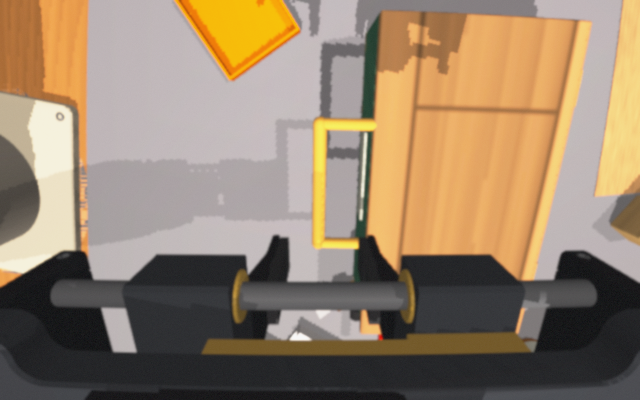

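Bar at wrist px (320,120–245), predicted (323,136–242): agreement within about 3 mm across the jaws. Going down and gripping.

Request:
play_rows(motion=[[0, -0.013, 0.35, 0, 0, 0, 45], [0, -0.013, 0.645, 0, 0, 0, 45], [0, -0.013, 0.645, 0, 0, 0, 45], [0, -0.013, 0.645, 0, 0, 0, 45]])

```text
time: 3.4
ee_pos: [0.4011, 0.1, 0.0725]
eef_rot: [0.625, 0.78, 0.0, 0.0]
ft_force: [-0.4, -1.0, 1.3]
width: 0.039
```

Request:
play_rows(motion=[[0, 0, 0, 0, 0, 0, 0], [0, 0, 0, 0, 0, 0, 0], [0, 0, 0, 0, 0, 0, 0], [0, 0, 0, 0, 0, 0, 0]], squeeze=20)

```text
time: 3.9
ee_pos: [0.3997, 0.0987, 0.0713]
eef_rot: [0.626, 0.78, -0.0, -0.001]
ft_force: [-7.4, -1.1, 9.2]
width: 0.0113
```

```bash
python3 - <<'E'
from h import *
from bench import r
s=r.read_state();b=P()["bin"];print(s["ft_force"],s["width"],s["ee_pos"])
R=down(b[2]);p0=s["ee_pos"].copy();ux=np.array([np.cos(b[2]),np.sin(b[2]),0])
g0=p0+[0,0,.019]
# arc from closed, hinge line 215 away at z .085
h=g0+ux*.215;h[2]=.085;rr=np.hypot(.215,g0[2]-.085);a0=np.arctan2(g0[2]-.085,.215);print("h",h,W(b,[.085,0,.085]))
for th in np.arange(.15,1.76,.2).tolist()+[1.75]:
    g=h-ux*rr*np.cos(th+a0);g[2]=h[2]+rr*np.sin(th+a0)
    d=g-[0,0,.019]-p0
    st=(p0,Ro.from_quat(s["eef_rot"]))if th<.16 else st
    print(round(th,2),end=" ");st=plan([(g-[0,0,.019],st[1],0)],st)
E
```

```text
[-7.36883636 -1.13300323  9.15131714] 0.011261903254356 [0.39972369 0.09872356 0.07131495]
h [0.60962673 0.14526077 0.085     ] [[0.61271631 0.14589182 0.085     ]]
0.15 [0.0, 0.016, -0.16, 0.0, 0.0, 0.0, 0] n>=0.5
0.35 [0.0, 0.058, -0.207, 0.0, 0.0, 0.0, 0] n>=0.7
0.55 [0.0, 0.098, -0.191, 0.0, 0.0, 0.0, 0] n>=0.7
0.75 [0.0, 0.134, -0.168, 0.0, 0.0, 0.0, 0] n>=0.7
0.95 [0.001, 0.164, -0.138, 0.0, 0.0, 0.0, 0] n>=0.7
1.15 [0.0, 0.189, -0.102, 0.0, 0.0, 0.0, 0] n>=0.7
1.35 [0.0, 0.205, -0.063, 0.0, 0.0, 0.0, 0] n>=0.7
1.55 [0.0, 0.214, -0.021, 0.0, 0.0, 0.0, 0] n>=0.7
1.75 [0.0, 0.213, 0.022, 0.0, 0.0, 0.0, 0] n>=0.7
1.75 [0.0, 0.0, 0.0, 0.0, 0.0, 0.0, 0] n>=0.0
```

Request:
play_rows(motion=[[0, 0.016, -0.16, 0, 0, 0, 0], [0, 0.043, -0.265, 0, 0, 0, 0], [0, 0.074, -0.367, 0, 0, 0, 0], [0, 0.121, -0.464, 0, 0, 0, 0], [0, 0.172, -0.558, 0, 0, 0, 0]])

```text
time: 4.53
ee_pos: [0.4311, 0.1048, 0.1821]
eef_rot: [0.626, 0.78, -0.003, -0.002]
ft_force: [-9.1, -3.9, 1.1]
width: 0.0111
```

```bash
python3 - <<'E'
from h import *
from bench import r
s=r.read_state();b=P()["bin"];print(s["ft_force"],s["width"],s["ee_pos"])
h=np.array([.60963,.14526,.085]);ux=np.array([np.cos(b[2]),np.sin(b[2]),0])
v=s["ee_pos"]+[0,0,.019]-h;print(np.arctan2(v[2],-v@ux),np.hypot(v[2],v@ux))
E
```

```text
[-9.09770172 -3.92968746  1.14833152] 0.01108394127789701 [0.43113525 0.10481707 0.18209946]
0.5653044580923912 0.2167357138318837
```

Request:
play_rows(motion=[[0, 0.063, -0.087, 0, 0, 0, 0], [0, 0.131, -0.168, 0, 0, 0, 0], [0, 0.208, -0.242, 0, 0, 0, 0], [0, 0.292, -0.306, 0, 0, 0, 0], [0, 0.385, -0.361, 0, 0, 0, 0]])

```text
time: 5.15
ee_pos: [0.5087, 0.1205, 0.2567]
eef_rot: [0.627, 0.779, -0.001, -0.0]
ft_force: [-7.9, -10.6, 12.9]
width: 0.0116
```

Request:
play_rows(motion=[[0, 0.094, -0.051, 0, 0, 0, 0], [0, 0.197, -0.085, 0, 0, 0, 0], [0, 0.299, -0.114, 0, 0, 0, 0], [0, 0.406, -0.13, 0, 0, 0, 0], [0, 0.513, -0.135, 0, 0, 0, 0]])

```text
time: 5.78
ee_pos: [0.6104, 0.1418, 0.2823]
eef_rot: [0.627, 0.779, -0.001, 0.001]
ft_force: [-0.2, -7.6, 0.1]
width: 0.0111
```

Request:
play_rows(motion=[[0, 0.107, 0.005, 0, 0, 0, 0], [0, 0.213, 0.022, 0, 0, 0, 0], [0, 0.213, 0.022, 0, 0, 0, 0]])

```text
time: 6.15
ee_pos: [0.6527, 0.1511, 0.2771]
eef_rot: [0.627, 0.779, -0.001, 0.002]
ft_force: [1.8, -6.6, 1.1]
width: 0.0116
```

```bash
python3 - <<'E'
from h import *
from bench import r
s=r.read_state();b=P()["bin"];print(s["ft_force"],s["width"],s["ee_pos"])
h=np.array([.60963,.14526,.085]);ux=np.array([np.cos(b[2]),np.sin(b[2]),0])
v=s["ee_pos"]+[0,0,.019]-h;print(np.arctan2(v[2],-v@ux),np.hypot(v[2],v@ux))
E
```

```text
[ 1.81811948 -6.58743611  1.12168293] 0.01156415276384007 [0.65268855 0.15112407 0.27714722]
1.7730943627314872 0.215542691758183
```

Request:
play_rows(motion=[[0, 0, 0, 0, 0, 0, 45], [0, 0, 0, 0, 0, 0, 45], [0, 0, -0.15, 0, 0, 0, 45], [0, 0, -0.32, 0, 0, 0, 45], [0, 0, -0.32, 0, 0, 0, 45]])

```text
time: 6.78
ee_pos: [0.6514, 0.1548, 0.3443]
eef_rot: [0.626, 0.78, 0.002, 0.001]
ft_force: [-0.1, -0.0, 0.6]
width: 0.0384
```

```bash
python3 - <<'E'
from h import *
from bench import r,eyes
b=P()["bin"];R=down(b[2])
q=eyes.camera("side");cv2.imwrite("pics/d2.png",cv2.resize(q["image"][80:300,200:480,::-1],None,fx=2.5,fy=2.5))
p=W(b,[-.055,-.218,.054])[0]
print(p,[(d["xy"].__repr__(),d["p"]) for d in eyes.landmark_of(q,"stay_peg")],proj(W(b,[-.055,-.212,.073]),q))
plan([((p[0],p[1],.3),R,45),((p[0],p[1],.13),R,45),(p,R,45)])
E
```

```text
[ 0.52322183 -0.09724341  0.054     ] [] [[327.39608008 219.87376397]]
[-0.546, -0.448, 0.103, 0.0, 0.0, 0.0, 45] n>=2.3
[-0.546, -0.448, 0.102, 0.0, 0.0, 0.001, 45] n>=2.3
[0.0, 0.0, 0.85, 0.0, 0.0, 0.0, 45] n>=2.7
[0.0, 0.0, 0.38, 0.0, 0.0, 0.0, 45] n>=1.2
```

View pics/d2.png

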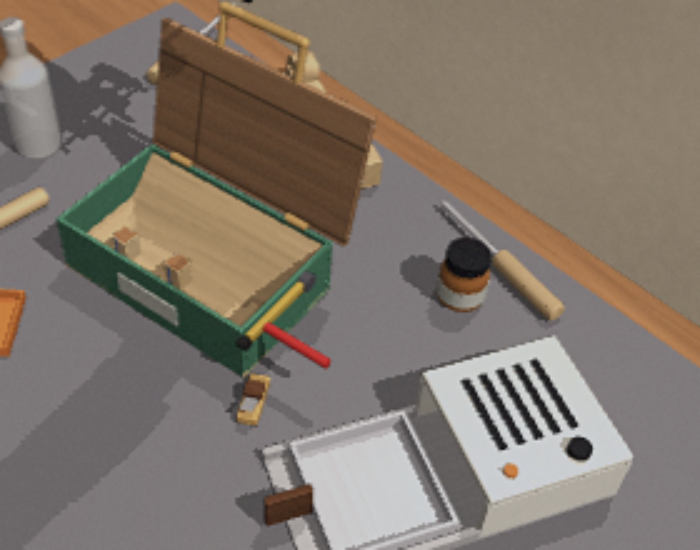

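The lid leans back on its stop. I see two blocks, at crop (124,240) and (178,268). The peg point is at side px (324,220), predicted (327,220). Next is the stay.

Request:
play_rows(motion=[[-0.546, -0.448, 0.1, 0, 0, 0, 45], [-0.546, -0.448, 0.1, 0, 0, 0, 45], [-0.546, -0.448, 0.1, 0, 0, 0, 45]])

```text
time: 7.25
ee_pos: [0.585, 0.0242, 0.3204]
eef_rot: [0.628, 0.778, -0.001, -0.001]
ft_force: [-0.1, 0.6, -0.4]
width: 0.0393
```

Request:
play_rows(motion=[[-0.546, -0.448, 0.1, 0, 0, 0, 45], [-0.546, -0.448, 0.1, 0, 0, 0, 45], [-0.546, -0.448, 0.1, 0, 0, 0, 45]])

```text
time: 7.62
ee_pos: [0.5212, -0.1009, 0.3006]
eef_rot: [0.628, 0.779, -0.0, -0.001]
ft_force: [0.5, 0.8, 0.0]
width: 0.0393
```

Request:
play_rows(motion=[[0, 0, 0.28, 0, 0, 0, 45], [0, 0, 0.57, 0, 0, 0, 45], [0, 0, 0.85, 0, 0, 0, 45], [0, 0, 0.85, 0, 0, 0, 45]])

```text
time: 8.12
ee_pos: [0.5206, -0.0963, 0.1278]
eef_rot: [0.625, 0.78, -0.003, -0.003]
ft_force: [-0.3, 0.1, 0.6]
width: 0.0391
```

```bash
python3 - <<'E'
from h import *
from bench import r,eyes
b=P()["bin"];R=down(b[2])
q=eyes.camera("wrist");cv2.imwrite("pics/w2.png",q["image"][:,:,::-1])
print(r.read_state()["ee_pos"],[(d["xy"],d["p"]) for d in eyes.landmark_of(q,"stay_peg")],proj(W(b,[[-.055,-.212,.073],[-.055,-.236,.073]]),q))
plan([(W(b,[-.055,-.218,.054])[0],R,45)])
E
```

```text
[ 0.52259808 -0.09689951  0.13079369] [([316.3, 204.6], 0.64)] [[328.00223449 211.15446254]
 [327.72986525 241.00969643]]
[0.001, -0.004, 0.393, 0.0, 0.0, 0.001, 45] n>=1.3
```

View pics/w2.png

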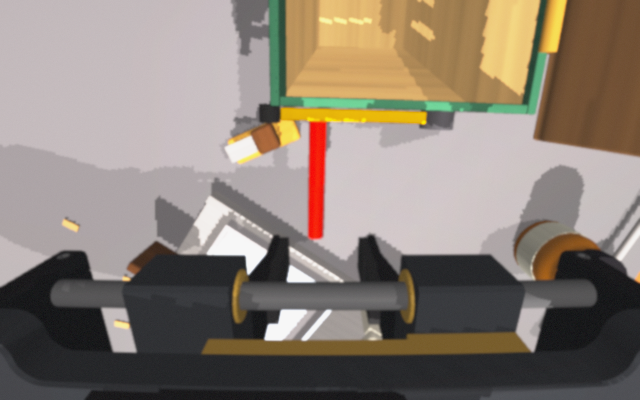

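```bash
cat > fit1.py <<'E'
from h import *
from bench import eyes
exec(open("fit0.py").read().split("H=np.array")[0].split("import eyes")[1])
w=eyes.camera("wrist")
ow=[(np.array(l)/1000,np.array(p,float),w) for l,p in [((-55,-236,73),(316,238)),((-55,-151,73),(317.5,124)),((-85,-142,85),(272,106)),((85,-142,85),(541,109))]]
for o in(ow,ob+ow):
    x,e=fit(o,P()["bin"]);print(x.round(4),e.tolist())
d=P();d["bin"]=fit(ow*2+ob,d["bin"])[0].tolist();print(d["bin"],W(d["bin"],[.085,0,.085]));json.dump(d,open("poses.json","w"))
b=d["bin"]
plan([(W(b,[-.055,-.218,.054])[0],down(b[2]),45)])
E
python3 fit1.py
```

```text
[0.5265 0.1278 0.2207] [[2.7, -4.1], [0.7, -3.1], [-0.4, 1.9], [-11.1, 0.7]]
[0.5276 0.128  0.2147] [[-1.2, 0.6], [-0.7, -1.5], [2.6, -2.3], [-1.4, 2.5], [0.3, -1.4], [0.2, -0.2], [-0.4, 2.7], [-0.9, -1.3], [2.2, -4.4], [0.9, -3.6], [-0.2, 1.2], [-11.0, 1.6]]
[0.5272249684256309, 0.128025340783414, 0.21638765673183072] [[0.61024272 0.14627509 0.085     ]]
[0.01, -0.022, 0.398, 0.002, 0.0, 0.001, 45] n>=1.3
```

Request:
play_rows(motion=[[0.01, -0.03, 0.2, 0, 0, 0, 45], [0.01, -0.03, 0.385, 0, 0, 0, 45], [0.01, -0.03, 0.385, 0, 0, 0, 45]])

```text
time: 8.75
ee_pos: [0.5162, -0.0968, 0.0539]
eef_rot: [0.626, 0.78, -0.001, -0.001]
ft_force: [-0.3, 1.1, 1.1]
width: 0.0393
```

Request:
play_rows(motion=[[0, 0, 0, 0, 0, 0, 0], [0, 0, 0, 0, 0, 0, 0], [0, 0, 0, 0, 0, 0, 0], [0, 0, 0, 0, 0, 0, 0]], squeeze=25)

```text
time: 9.25
ee_pos: [0.515, -0.0978, 0.0547]
eef_rot: [0.626, 0.78, -0.001, -0.002]
ft_force: [-12.5, -1.3, 11.8]
width: 0.011
```

```bash
cat > arc.py <<'E'
# arc about a bin-y axis: rows for a vertical tool from current pose. args: centre lx lz radius angles...
import sys
from h import *
from bench import r
lx,lz,rad=map(float,sys.argv[1:4]);ths=list(map(float,sys.argv[4:]))
s=r.read_state();b=P()["bin"];R0=Ro.from_quat(s["eef_rot"]);ux=np.array([np.cos(b[2]),np.sin(b[2]),0])
c=np.array([b[0],b[1],0]);g=s["ee_pos"]-R0.apply([0,0,.019])
gx=(g-c)@ux-lx;gz=g[2]-lz;print("angle %.3f radius %.4f"%(np.arctan2(gz,-gx),np.hypot(gx,gz)),"F",s["ft_force"].round(1),"w",s["width"].round(4),s["ee_pos"].round(3))
base=g
for i,t in enumerate(ths):
    tgt=g+ux*(lx-rad*np.cos(t)-((g-c)@ux));tgt[2]=lz+rad*np.sin(t)
    print(round(t,2),np.round(R0.inv().apply(tgt-base)/.2,3).tolist())
    if i%5==4: base=tgt;print("--")
E
python3 arc.py .025 .073 .08 .2 .4 .6 .8 1.0 1.2 1.4 1.6 1.75 1.88
```

```text
Traceback (most recent call last):
  File "arc.py", line 8, in <module>
    gx=(g-c)@ux-lx;gz=g[2]-lz;print("angle %.3f radius %.4f"%(np.arctan2(gz,-gx),np.hypot(gx,gz)),"F",s["ft_force"].round(1),"w",s["width"].round(4),s["ee_pos"].round(3))
                                                                                                                                 ^^^^^^^^^^^^^^^^
AttributeError: 'float' object has no attribute 'round'
```

```bash
sed -i 's/s\["width"\].round(4)/round(s["width"],4)/' arc.py
python3 arc.py .025 .073 .08 .2 .4 .6 .8 1.0 1.2 1.4 1.6 1.75 1.88
```

```text
angle 0.008 radius 0.0854 F [-12.5  -1.3  11.8] w 0.011 [ 0.515 -0.098  0.055]
0.2 [0.0, 0.035, -0.076]
0.4 [0.0, 0.058, -0.153]
0.6 [0.0, 0.096, -0.223]
0.8 [0.0, 0.147, -0.284]
1.0 [0.0, 0.21, -0.334]
--
1.2 [-0.0, 0.071, -0.036]
1.4 [-0.0, 0.148, -0.058]
1.6 [-0.0, 0.228, -0.064]
1.75 [-0.0, 0.287, -0.058]
1.88 [-0.0, 0.338, -0.046]
--
```

Request:
play_rows(motion=[[0, 0.006, -0.076, 0, 0, 0, 0], [0, 0.029, -0.153, 0, 0, 0, 0], [0, 0.067, -0.223, 0, 0, 0, 0], [0, 0.118, -0.284, 0, 0, 0, 0], [0, 0.18, -0.334, 0, 0, 0, 0]])

```text
time: 9.88
ee_pos: [0.545, -0.0923, 0.1215]
eef_rot: [0.627, 0.779, -0.005, -0.006]
ft_force: [-36.6, -4.2, 31.1]
width: 0.0108
```

```bash
python3 arc.py .02 .073 .08  1.2 1.4 1.6 1.75 1.88
```

```text
angle 0.937 radius 0.0838 F [-36.6  -4.2  31.1] w 0.0108 [ 0.545 -0.092  0.122]
1.2 [0.0, 0.103, -0.037]
1.4 [0.001, 0.179, -0.059]
1.6 [0.001, 0.259, -0.066]
1.75 [0.001, 0.319, -0.061]
1.88 [0.001, 0.369, -0.049]
--
```

Request:
play_rows(motion=[[0, 0.048, -0.033, 0, 0, 0, 0], [0, 0.124, -0.055, 0, 0, 0, 0], [0, 0.124, -0.055, 0, 0, 0, 0]])

```text
time: 10.25
ee_pos: [0.5779, -0.0855, 0.1348]
eef_rot: [0.626, 0.78, 0.001, 0.002]
ft_force: [-3.7, -3.5, 12.2]
width: 0.0111
```

```bash
python3 arc.py .015 .073 .08  1.6 1.75 1.85 1.9
```

```text
angle 1.430 radius 0.0816 F [-3.7 -3.5 12.2] w 0.0111 [ 0.578 -0.086  0.135]
1.6 [-0.0, 0.069, 0.004]
1.75 [-0.0, 0.128, 0.011]
1.85 [-0.0, 0.167, 0.02]
1.9 [-0.0, 0.186, 0.026]
```

Request:
play_rows(motion=[[0, 0.069, -0.004, 0, 0, 0, 0], [0, 0.128, 0.004, 0, 0, 0, 0], [0, 0.167, 0.013, 0, 0, 0, 0], [0, 0.186, 0.018, 0, 0, 0, 0], [0, 0.186, 0.018, 0, 0, 0, 0]])

```text
time: 10.88
ee_pos: [0.6143, -0.0782, 0.131]
eef_rot: [0.627, 0.779, 0.0, 0.003]
ft_force: [0.6, -6.4, 6.0]
width: 0.011
```

```bash
python3 arc.py .015 .073 .08  1.9
```

```text
angle 1.893 radius 0.0812 F [ 0.6 -6.4  6. ] w 0.011 [ 0.614 -0.078  0.131]
1.9 [0.0, 0.001, 0.006]
```

Request:
play_rows(motion=[[0, 0.02, 0.006, 0, 0, 0, 0], [0, 0.04, 0.012, 0, 0, 0, 0], [0, 0.04, 0.012, 0, 0, 0, 0]])

```text
time: 11.25
ee_pos: [0.6159, -0.0783, 0.128]
eef_rot: [0.628, 0.779, -0.003, -0.003]
ft_force: [-31.1, -7.6, 26.1]
width: 0.0107
```

```bash
python3 arc.py .015 .073 .08  1.9; python3 - <<'E'
from h import *
from bench import eyes
q=eyes.camera("side");cv2.imwrite("pics/d3.png",cv2.resize(q["image"][80:300,200:480,::-1],None,fx=2.5,fy=2.5))
E
```

```text
angle 1.927 radius 0.0790 F [-31.1  -7.6  26.1] w 0.0107 [ 0.616 -0.078  0.128]
1.9 [-0.0, -0.008, -0.008]
```

View pics/d3.png

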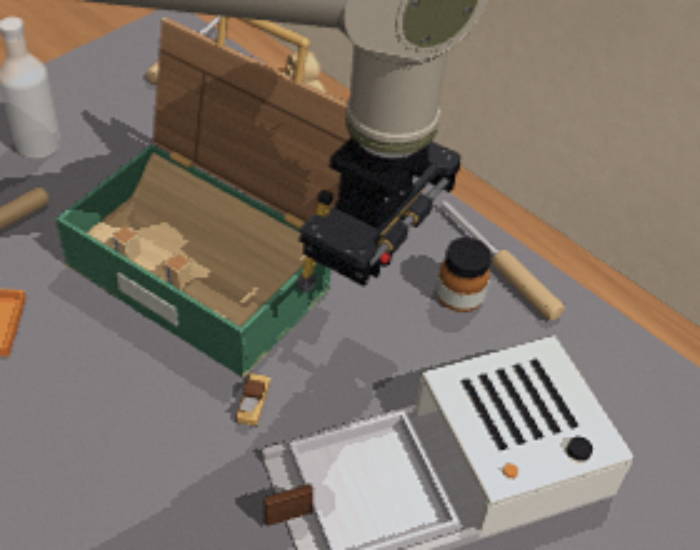

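The stay is on its stop. Release, rise, and go above the bar at 1.8 rad.

Request:
play_rows(motion=[[0, -0.03, 0, 0, 0, 0, 45], [0, -0.03, 0, 0, 0, 0, 45], [0, -0.03, 0, 0, 0, 0, 45], [0, -0.03, -0.3, 0, 0, 0, 45], [0, -0.03, -0.6, 0, 0, 0, 45]])

```text
time: 11.92
ee_pos: [0.6145, -0.0749, 0.2475]
eef_rot: [0.626, 0.78, -0.0, -0.0]
ft_force: [1.7, -0.3, 0.8]
width: 0.0386
```

Request:
play_rows(motion=[[0, 0, -0.25, 0, 0, 0, 45], [0, 0, -0.5, 0, 0, 0, 45], [0, 0, -0.5, 0, 0, 0, 45]])

```text
time: 12.3
ee_pos: [0.6161, -0.0756, 0.3503]
eef_rot: [0.626, 0.78, 0.002, 0.003]
ft_force: [0.1, -0.1, -1.2]
width: 0.0388
```

```bash
python3 - <<'E'
from h import *
b=P()["bin"]
plan([((.658,.153,.345),down(b[2]),50),((.658,.153,.277),down(b[2]),50)])
E
```

```text
[0.535, 0.226, 0.014, 0.002, 0.001, 0.001, 50] n>=1.9
[0.535, 0.226, 0.014, 0.002, 0.0, 0.001, 50] n>=1.9
[0.0, -0.001, 0.34, 0.0, 0.0, 0.0, 50] n>=1.1
```

Request:
play_rows(motion=[[0.535, 0.226, 0.014, 0, 0, 0, 50], [0.535, 0.226, 0.014, 0, 0, 0, 50], [0.535, 0.226, 0.014, 0, 0, 0, 50]])

```text
time: 12.68
ee_pos: [0.6356, 0.0454, 0.341]
eef_rot: [0.622, 0.783, -0.0, -0.001]
ft_force: [-0.6, -1.6, 1.0]
width: 0.0434
```

Request:
play_rows(motion=[[0.535, 0.226, 0.014, 0, 0, 0, 50], [0.535, 0.226, 0.014, 0, 0, 0, 50], [0.535, 0.226, 0.014, 0, 0, 0, 50]])

```text
time: 13.05
ee_pos: [0.656, 0.1586, 0.338]
eef_rot: [0.623, 0.782, -0.001, -0.001]
ft_force: [0.0, -1.0, 0.4]
width: 0.0434
```

```bash
python3 - <<'E'
from h import *
from bench import r,eyes
q=eyes.camera("wrist");cv2.imwrite("pics/w3.png",q["image"][:,:,::-1])
g=r.read_state()["ee_pos"];print(g,proj([[.658,.153,.294]],q),[(d["xy"],d["p"]) for d in eyes.landmark_of(q,"lid_bar")])
E
```

```text
[0.65621192 0.15497505 0.33876144] [[325.36141583 230.05937381]] [([330.8, 228.0], 0.88)]
```

View pics/w3.png

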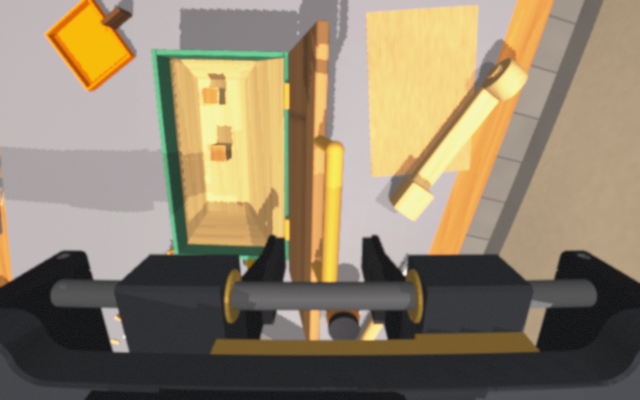

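Request:
play_rows(motion=[[0, 0.015, 0.16, 0, 0, 0, 50], [0, 0.015, 0.31, 0, 0, 0, 50], [0, 0.015, 0.31, 0, 0, 0, 50], [0, 0.015, 0.31, 0, 0, 0, 0], [0, 0.015, 0.31, 0, 0, 0, 0]], squeeze=20)

```text
time: 13.78
ee_pos: [0.66, 0.1532, 0.2802]
eef_rot: [0.626, 0.78, 0.001, 0.001]
ft_force: [0.1, 0.6, 0.8]
width: 0.0306
```

Request:
play_rows(motion=[[0, 0, 0, 0, 0, 0, 0], [0, 0, 0, 0, 0, 0, 0]])

```text
time: 14.02
ee_pos: [0.6596, 0.1537, 0.2791]
eef_rot: [0.626, 0.78, 0.0, 0.0]
ft_force: [1.8, 0.3, 2.7]
width: 0.0113
```

```bash
python3 arc.py .085 .085 .215 1.72 1.62 1.52 1.43 1.38
```

```text
angle 1.800 radius 0.2188 F [1.8 0.3 2.7] w 0.0113 [0.66  0.154 0.279]
1.72 [0.0, -0.089, 0.002]
1.62 [0.0, -0.196, -0.009]
1.52 [0.001, -0.304, -0.009]
1.43 [0.001, -0.4, 0.001]
1.38 [0.001, -0.453, 0.009]
--
```

Request:
play_rows(motion=[[0, -0.089, -0.013, 0, 0, 0, 0], [0, -0.196, -0.027, 0, 0, 0, 0], [0, -0.304, -0.028, 0, 0, 0, 0], [0, -0.4, -0.019, 0, 0, 0, 0], [0, -0.453, -0.01, 0, 0, 0, 0]])

```text
time: 14.65
ee_pos: [0.5702, 0.1358, 0.2811]
eef_rot: [0.625, 0.78, 0.001, -0.001]
ft_force: [-1.1, 6.0, -0.6]
width: 0.0111
```

Request:
play_rows(motion=[[0, -0.01, 0, 0, 0, 0, 0], [0, -0.01, 0, 0, 0, 0, 0]])

```text
time: 14.9
ee_pos: [0.5686, 0.1354, 0.2808]
eef_rot: [0.625, 0.78, 0.001, -0.001]
ft_force: [-0.3, 5.0, 1.1]
width: 0.0112
```

```bash
python3 arc.py .085 .085 .215 1.3
```

```text
angle 1.373 radius 0.2191 F [-0.3  5.   1.1] w 0.0112 [0.569 0.135 0.281]
1.3 [0.0, -0.072, 0.038]
```

Request:
play_rows(motion=[[0, 0, 0, 0, 0, 0, 50], [0, 0, 0, 0, 0, 0, 50], [0, 0, -0.2, 0, 0, 0, 50], [0, 0, -0.4, 0, 0, 0, 50], [0, 0, -0.4, 0, 0, 0, 50]])

```text
time: 15.52
ee_pos: [0.5701, 0.133, 0.3635]
eef_rot: [0.626, 0.78, 0.002, 0.001]
ft_force: [0.9, 0.1, -0.7]
width: 0.0426
```

```bash
python3 - <<'E'
from h import *
from bench import r,eyes
b=P()["bin"];cs=eyes.camera("scene");cd=eyes.camera("side");w=eyes.camera("wrist")
cv2.imwrite("pics/w4.png",w["image"][:,:,::-1])
d=cv2.resize(cd["image"][80:240,200:400,::-1],None,fx=3,fy=3,interpolation=2)
cv2.imwrite("pics/d4.png",d)
th=.0
for n in("block1","lid_bar","stay_peg"):
  for c,q in(("side",cd),("wrist",w),("scene",cs)):
    for e in eyes.landmark_of(q,n)[:4]:
        X=atz(e["xy"],q,.027);X-=[b[0],b[1],0];cc,ss=np.cos(b[2]),np.sin(b[2])
        print(n,c,np.round(e["xy"]),round(e["p"],2),(np.array([cc*X[0]+ss*X[1],-ss*X[0]+cc*X[1]])).round(3))
for t in(1.3,1.35,1.4):print(t,proj(W(b,[.085-.215*np.cos(t),0,.085+.215*np.sin(t)]),cd).round())
print(r.read_state()["ee_pos"])
E
```

```text
block1 side [272. 189.] 0.71 [-0.024  0.008]
block1 side [252. 177.] 0.47 [-0.023  0.09 ]
block1 wrist [275.  92.] 0.72 [-0.032  0.09 ]
block1 wrist [280. 150.] 0.63 [-0.027  0.002]
lid_bar side [283. 109.] 0.73 [0.302 0.229]
lid_bar side [190. 176.] 0.28 [-0.135  0.247]
lid_bar wrist [321. 202.] 0.86 [ 0.038 -0.084]
lid_bar scene [415. 178.] 0.68 [0.068 0.305]
lid_bar scene [358. 148.] 0.58 [-0.215  0.263]
lid_bar scene [286. 208.] 0.49 [-0.097 -0.189]
stay_peg side [273. 188.] 0.72 [-0.02   0.007]
stay_peg wrist [322. 316.] 0.77 [ 0.039 -0.31 ]
stay_peg scene [312. 272.] 0.57 [ 0.183 -0.287]
stay_peg scene [304. 204.] 0.48 [-0.074 -0.13 ]
stay_peg scene [318. 210.] 0.34 [-0.021 -0.108]
1.3 [[280. 110.]]
1.35 [[282. 107.]]
1.4 [[285. 105.]]
[0.56888731 0.13361424 0.36038871]
```

View pics/d4.png

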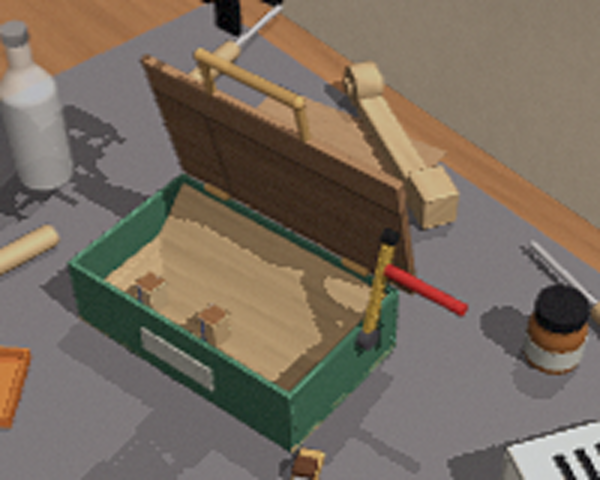

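```bash
cat > /tmp/e.py <<'E'
s=open('h.py').read()
s=s.replace("def plan(wps,start=None):","def plan(wps,start=None,ks=(0,1)):").replace("for k in(0,1)),key=np.linalg.norm)\n        Rt","for k in ks),key=np.linalg.norm)\n        Rt")
s+='''
def binR(tilt=.2,yaw=0,b=None):
    """tool x to bin -x (camera on robot side), jaws along bin y turned by yaw, approach leaning parallel to the propped lid"""
    a=(b or P()["bin"])[2]
    ux=np.array([np.cos(a),np.sin(a),0]);uy=np.array([-ux[1],ux[0],0]);ez=np.array([0,0,1.])
    z=ux*np.sin(tilt)-ez*np.cos(tilt);y=uy;x=np.cross(y,z)
    return Ro.from_matrix(np.c_[x,y,z])*Ro.from_rotvec([0,0,-yaw])
'''
open('h.py','w').write(s)
E
python3 /tmp/e.py; python3 - <<'E'
from h import *
from bench import r
b=P()["bin"];print(r.read_state()["joint_positions"].round(2))
R0=Ro.from_quat(r.read_state()["eef_rot"])
plan([(W(b,[-.07,.03,.36])[0],R0,80),(W(b,[-.06,.045,.2])[0],binR(.2),80)],ks=(0,))
E
```

```text
[-0.78  0.22  0.58  1.36 -0.12  1.6   0.01]
[0.168, -0.559, 0.002, 0.0, 0.0, 0.0, 80] n>=1.9
[0.038, 0.025, 0.4, -0.05, -0.05, -0.498, 80] n>=4.2
[0.049, 0.028, 0.399, -0.05, -0.05, -0.497, 80] n>=4.2
```

Request:
play_rows(motion=[[0.168, -0.559, 0, 0, 0, 0, 80], [0.168, -0.559, 0, 0, 0, 0, 80], [0.168, -0.559, 0, 0, 0, 0, 80]])

```text
time: 16.5
ee_pos: [0.4501, 0.1429, 0.3613]
eef_rot: [0.625, 0.781, 0.001, -0.001]
ft_force: [-0.0, 0.4, 0.8]
width: 0.065
```

Request:
play_rows(motion=[[0.038, 0.025, 0.4, -0.05, -0.05, -0.498, 80], [0.038, 0.025, 0.4, -0.05, -0.05, -0.498, 80], [0.038, 0.025, 0.4, -0.05, -0.05, -0.498, 80], [0.038, 0.025, 0.4, -0.05, -0.05, -0.498, 80], [0.038, 0.025, 0.4, -0.05, -0.05, -0.498, 80]])

```text
time: 17.12
ee_pos: [0.4562, 0.1506, 0.2806]
eef_rot: [0.28, 0.958, 0.006, 0.054]
ft_force: [0.4, -0.8, -0.4]
width: 0.0696
```

Request:
play_rows(motion=[[0.049, 0.028, 0.4, -0.05, -0.05, -0.497, 80], [0.049, 0.028, 0.4, -0.05, -0.05, -0.497, 80], [0.049, 0.028, 0.4, -0.05, -0.05, -0.497, 80], [0.049, 0.028, 0.4, -0.05, -0.05, -0.497, 80], [0.049, 0.028, 0.4, -0.05, -0.05, -0.497, 80]])

```text
time: 17.75
ee_pos: [0.4595, 0.1588, 0.2003]
eef_rot: [-0.107, 0.989, 0.011, 0.099]
ft_force: [0.7, 0.1, -0.6]
width: 0.07
```

```bash
cat > look.py <<'E'
import sys
from h import *
from bench import r,eyes
b=P()["bin"];w=eyes.camera("wrist");cv2.imwrite(sys.argv[1],w["image"][:,:,::-1])
def loc(X):
    d=X-np.array([b[0],b[1],0]);c,s=np.cos(b[2]),np.sin(b[2]);return np.round([c*d[0]+s*d[1],-s*d[0]+c*d[1]],4)
if __name__=="__main__":
    s=r.read_state();print(s["ee_pos"].round(4),loc(s["ee_pos"]),s["joint_positions"].round(2),proj(s["ee_pos"],w))
    for e in eyes.landmark_of(w,"block1")[:4]:
        print("lm",np.round(e["xy"]),round(e["p"],2),loc(atz(e["xy"],w,.027)))
    for e in eyes.regions_of(w,"block1")[:4]:
        m=e["region"].astype(np.uint8);rc=cv2.minAreaRect(cv2.findNonZero(m));print("rg",np.round(e["xy"]),round(e["p"],2),np.round(rc[0]),np.round(rc[1]),round(rc[2],1))
    print("bin corners inner floor",proj(W(b,[[-.057,-.095,.01],[.012,-.095,.01],[.012,.112,.01],[-.057,.112,.01],[-.085,.142,.085],[.085,.142,.085],[-.085,-.142,.085]]),w).round().tolist())
E
python3 look.py pics/w5.png
```

```text
[0.4595 0.1588 0.2003] [-0.0595  0.0446] [-1.05 -0.17  0.54  2.04  0.16  1.06  1.21] [[324.07703643 253.59921273]]
lm [366. 177.] 0.96 [-0.0275  0.0912]
lm [292. 181.] 0.93 [-0.0222  0.0088]
rg [291. 182.] 0.86 [292. 178.] [31. 23.] 90.0
rg [364. 176.] 0.82 [366. 175.] [32. 26.] 90.0
rg [537. 105.] 0.68 [544.  90.] [ 27. 211.] 27.7
bin corners inner floor [[199.0, 146.0], [209.0, 200.0], [379.0, 201.0], [384.0, 146.0], [437.0, 145.0], [410.0, 290.0], [110.0, 145.0]]
```

View pics/w5.png

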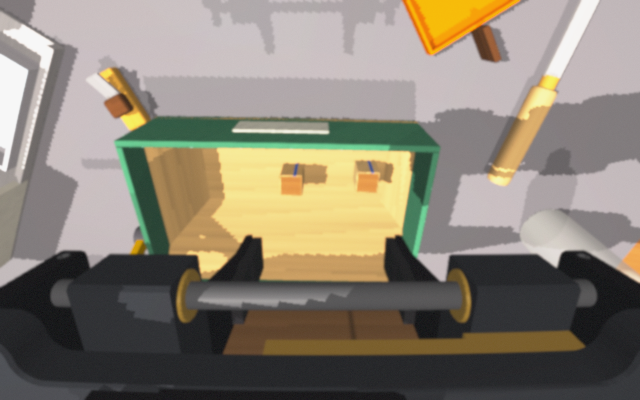

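Both blocks are at about bin yaw, at local (-0.022,0.009) and (-0.028,0.091). Only two are present. I'll grip the middle one first.

```bash
python3 - <<'E'
from h import *
b=P()["bin"];t=P()["tray"]
R=binR(.2);RT=binR(.2,0,t)
st=plan([(W(b,[-.018,.009,.1])[0],R,60),(W(b,[-.018,.009,.018])[0],R,60)],ks=(0,))
print("lift");st=plan([(W(b,[-.03,.009,.25])[0],R,0),(W(t,[-.01,.03,.25])[0],RT,0),(W(t,[-.006,.03,.06])[0],RT,0),(W(t,[-.006,.03,.02])[0],RT,0)],st,ks=(0,))
E
```

```text
[-0.105, -0.179, 0.533, 0.0, 0.0, -0.003, 60] n>=1.8
[0.082, 0.0, 0.402, 0.0, 0.0, 0.0, 60] n>=1.3
lift
[-0.086, 0.0, -0.574, 0.0, 0.0, 0.0, 0] n>=1.9
[-0.086, 0.0, -0.575, 0.0, 0.0, 0.0, 0] n>=1.9
[0.232, -0.795, -0.047, 0.039, 0.0, 0.19, 0] n>=2.7
[-0.012, -0.829, 0.003, 0.038, 0.0, 0.19, 0] n>=2.7
[0.17, 0.0, 0.935, 0.0, 0.0, 0.0, 0] n>=3.0
[0.04, 0.0, 0.196, 0.0, 0.0, 0.0, 0] n>=0.6
```

Request:
play_rows(motion=[[-0.105, -0.179, 0.533, 0, 0, 0, 60], [-0.105, -0.179, 0.533, 0, 0, 0, 60], [-0.105, -0.179, 0.533, 0, 0, 0, 60]])

```text
time: 18.27
ee_pos: [0.5067, 0.1307, 0.0965]
eef_rot: [-0.105, 0.99, 0.008, 0.097]
ft_force: [-0.5, 0.1, 0.6]
width: 0.0537
```

Request:
play_rows(motion=[[0.041, 0, 0.2, 0, 0, 0, 60], [0.082, 0, 0.395, 0, 0, 0, 60], [0.082, 0, 0.395, 0, 0, 0, 60]])

```text
time: 18.65
ee_pos: [0.5058, 0.1331, 0.0183]
eef_rot: [-0.107, 0.989, 0.01, 0.098]
ft_force: [0.3, -0.3, 0.9]
width: 0.0522
```

Request:
play_rows(motion=[[0, 0, 0, 0, 0, 0, 0], [0, 0, 0, 0, 0, 0, 0], [0, 0, 0, 0, 0, 0, 0], [0, 0, 0, 0, 0, 0, 0]], squeeze=25)

```text
time: 19.15
ee_pos: [0.5076, 0.1336, 0.0201]
eef_rot: [-0.107, 0.989, 0.011, 0.1]
ft_force: [-3.1, 0.4, 8.4]
width: 0.0236
```

Gripped (23.6 mm). Lift and carry.

Request:
play_rows(motion=[[-0.086, 0, -0.574, 0, 0, 0, 0], [-0.086, 0, -0.574, 0, 0, 0, 0], [-0.086, 0, -0.574, 0, 0, 0, 0]])

```text
time: 19.52
ee_pos: [0.5036, 0.1329, 0.1394]
eef_rot: [-0.107, 0.989, 0.013, 0.102]
ft_force: [0.1, 0.2, -0.0]
width: 0.0239
```

Request:
play_rows(motion=[[-0.086, 0, -0.575, 0, 0, 0, 0], [-0.086, 0, -0.575, 0, 0, 0, 0], [-0.086, 0, -0.575, 0, 0, 0, 0]])

```text
time: 19.9
ee_pos: [0.4969, 0.1313, 0.2547]
eef_rot: [-0.107, 0.989, 0.013, 0.102]
ft_force: [-0.5, -0.5, -1.6]
width: 0.0237
```

Request:
play_rows(motion=[[0.232, -0.795, -0.047, 0.039, 0, 0.19, 0], [0.232, -0.795, -0.047, 0.039, 0, 0.19, 0], [0.232, -0.795, -0.047, 0.039, 0, 0.19, 0], [0.232, -0.795, -0.047, 0.039, 0, 0.19, 0]])

```text
time: 20.4
ee_pos: [0.4825, -0.0378, 0.2499]
eef_rot: [0.046, 0.994, -0.004, 0.099]
ft_force: [-0.4, 0.9, -0.6]
width: 0.0238
```

Request:
play_rows(motion=[[-0.012, -0.829, 0.003, 0.038, 0, 0.19, 0], [-0.012, -0.829, 0.003, 0.038, 0, 0.19, 0], [-0.012, -0.829, 0.003, 0.038, 0, 0.19, 0], [-0.012, -0.829, 0.003, 0.038, 0, 0.19, 0]])

```text
time: 20.9
ee_pos: [0.4704, -0.2022, 0.2503]
eef_rot: [0.196, 0.976, -0.02, 0.097]
ft_force: [0.8, 1.3, -1.2]
width: 0.024
```

```bash
python3 - <<'E'
from h import *
from bench import r,eyes
t=P()["tray"];s=r.read_state();print(s["ee_pos"],s["width"])
w=eyes.camera("wrist");cv2.imwrite("pics/w6.png",w["image"][:,:,::-1])
L=np.array([[-65,70,30],[65,70,30],[65,-70,30],[-65,-70,30]])/1000
print(proj(W(t,L),w).round().tolist(),proj(W(t,[0,0,.01]),w))
plan([(W(t,[-.006,.03,.06])[0],binR(.2,0,t),0),(W(t,[-.006,.03,.021])[0],binR(.2,0,t),0)],ks=(0,))
E
```

```text
[ 0.4704468  -0.20216133  0.25034865] 0.023957991622667204
[[362.0, 88.0], [357.0, 192.0], [249.0, 192.0], [236.0, 88.0]] [[302.05069886 138.60606653]]
[0.163, 0.0, 0.938, 0.0, -0.001, -0.001, 0] n>=3.0
[0.039, 0.0, 0.191, 0.0, 0.0, 0.0, 0] n>=0.6
```

View pics/w6.png

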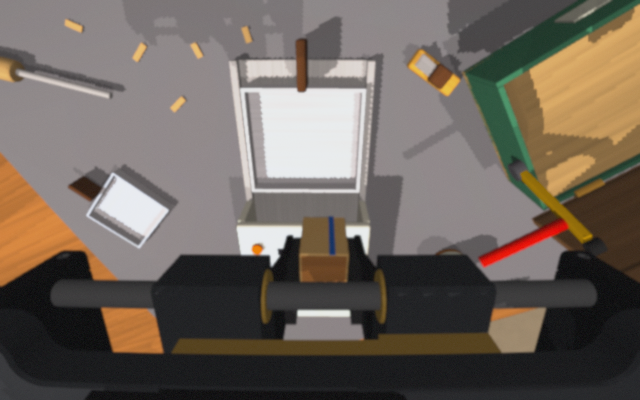

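Request:
play_rows(motion=[[0.054, 0.008, 0.31, 0, 0, 0, 0], [0.108, 0.015, 0.62, 0, 0, 0, 0], [0.163, 0.02, 0.938, 0, 0, 0, 0], [0.163, 0.02, 0.938, 0, 0, 0, 0]])

```text
time: 21.45
ee_pos: [0.4778, -0.1957, 0.058]
eef_rot: [0.192, 0.976, -0.02, 0.097]
ft_force: [-0.4, 1.1, 0.7]
width: 0.0235
```

Request:
play_rows(motion=[[0.02, 0, 0.1, 0, 0, 0, 0], [0.039, 0, 0.186, 0, 0, 0, 0], [0.039, 0, 0.186, 0, 0, 0, 0]])

```text
time: 21.82
ee_pos: [0.4765, -0.1968, 0.0209]
eef_rot: [0.193, 0.976, -0.02, 0.096]
ft_force: [-0.6, 0.0, -0.7]
width: 0.024
```

Request:
play_rows(motion=[[0, 0, 0, 0, 0, 0, 40], [0, 0, 0, 0, 0, 0, 40], [0, 0, 0, 0, 0, 0, 40]])

```text
time: 22.2
ee_pos: [0.4778, -0.198, 0.0231]
eef_rot: [0.194, 0.976, -0.019, 0.098]
ft_force: [-0.5, -0.1, 0.0]
width: 0.0342
```

Request:
play_rows(motion=[[-0.06, 0, -0.3, 0, 0, 0, 40], [-0.13, 0, -0.6, 0, 0, 0, 40], [-0.2, 0, -0.95, 0, 0, 0, 40], [-0.2, 0, -0.95, 0, 0, 0, 40]])

```text
time: 22.7
ee_pos: [0.4787, -0.1969, 0.218]
eef_rot: [0.193, 0.976, -0.017, 0.098]
ft_force: [2.0, 0.9, 0.0]
width: 0.0347
```

```bash
python3 - <<'E'
from h import *
from bench import r,eyes
b=P()["bin"];t=P()["tray"];t=[*W(t,[0,.005,0])[0][:2],t[2]];d=P();d["tray"]=t;json.dump(d,open("poses.json","w"))
w=eyes.camera("wrist");cv2.imwrite("pics/w7.png",w["image"][:,:,::-1])
print([(e["xy"],round(e["p"],2),atz(e["xy"],w,.027).round(3)) for e in eyes.landmark_of(w,"block1")[:3]],proj(W(t,[-.01,.03,.027]),w))
plan([(W(b,[-.06,.06,.25])[0],binR(.2),40)],ks=(0,))
E
```

```text
[([321.0, 136.2], 0.93, array([ 0.47 , -0.197,  0.027]))] [[322.79048111 138.87759571]]
[0.396, 0.838, -0.147, -0.037, 0.003, -0.19, 40] n>=3.0
[0.131, 0.924, -0.095, -0.038, 0.003, -0.191, 40] n>=3.0
```

Block 1 is placed where planned. Back over the bin for the other.

Request:
play_rows(motion=[[0.396, 0.838, -0.147, -0.037, 0, -0.19, 40], [0.396, 0.838, -0.147, -0.037, 0, -0.19, 40], [0.396, 0.838, -0.147, -0.037, 0, -0.19, 40], [0.396, 0.838, -0.147, -0.037, 0, -0.19, 40]])

```text
time: 23.3
ee_pos: [0.4652, -0.0082, 0.23]
eef_rot: [0.041, 0.994, -0.005, 0.1]
ft_force: [1.1, -0.9, -0.4]
width: 0.0348
```

Request:
play_rows(motion=[[0.131, 0.924, -0.095, -0.038, 0, -0.191, 40], [0.131, 0.924, -0.095, -0.038, 0, -0.191, 40], [0.131, 0.924, -0.095, -0.038, 0, -0.191, 40], [0.131, 0.924, -0.095, -0.038, 0, -0.191, 40]])

```text
time: 23.8
ee_pos: [0.4521, 0.1781, 0.243]
eef_rot: [-0.111, 0.989, 0.009, 0.099]
ft_force: [0.3, -0.6, -0.5]
width: 0.0348
```

```bash
python3 look.py pics/w8.png
```

```text
[0.4527 0.1753 0.2429] [-0.0626  0.0622] [-1.19 -0.22  0.61  1.97  0.22  1.18  1.14] [[319.056925  253.3284446]]
lm [ 2. 87.] 0.61 [-0.1216 -0.3063]
lm [346. 164.] 0.57 [-0.0282  0.0913]
rg [11. 86.] 0.98 [12. 85.] [32. 25.] 90.0
rg [345. 165.] 0.62 [346. 164.] [25. 22.] 90.0
bin corners inner floor [[196.0, 136.0], [205.0, 186.0], [359.0, 187.0], [363.0, 138.0], [403.0, 134.0], [385.0, 267.0], [118.0, 132.0]]
```

View pics/w8.png

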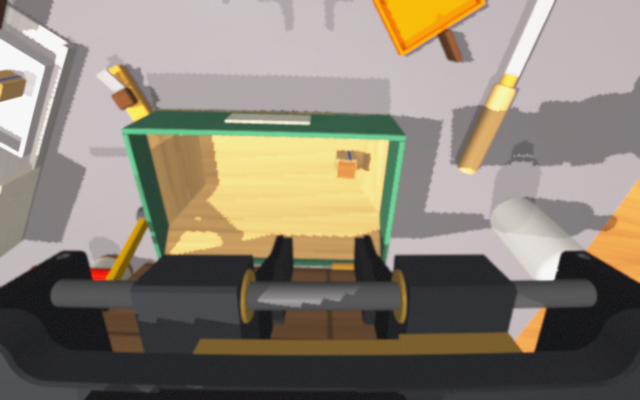

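```bash
python3 - <<'E'
from h import *
b=P()["bin"];t=P()["tray"]
R=binR(.2);RT=binR(.2,0,t)
st=plan([(W(b,[-.024,.089,.08])[0],R,43),(W(b,[-.024,.089,.023])[0],R,43)],ks=(0,))
print("lift");st=plan([(W(b,[-.04,.08,.25])[0],R,0),(W(t,[-.01,-.03,.25])[0],RT,0),(W(t,[-.006,-.03,.065])[0],RT,0),(W(t,[-.006,-.03,.025])[0],RT,0)],st,ks=(0,))
E
```

```text
[-0.028, 0.149, 0.836, -0.002, -0.001, 0.0, 43] n>=2.7
[0.056, 0.0, 0.28, 0.0, 0.0, 0.0, 43] n>=0.9
lift
[-0.073, -0.023, -0.564, 0.0, 0.0, 0.0, 0] n>=1.8
[-0.074, -0.022, -0.564, 0.0, 0.0, 0.0, 0] n>=1.8
[0.189, -0.724, -0.039, 0.026, 0.0, 0.126, 0] n>=2.4
[0.043, -0.748, -0.008, 0.025, 0.0, 0.127, 0] n>=2.4
[-0.106, -0.741, 0.021, 0.026, 0.0, 0.126, 0] n>=2.4
[0.165, 0.0, 0.911, 0.0, 0.0, 0.0, 0] n>=3.0
[0.039, 0.0, 0.196, 0.0, 0.0, 0.0, 0] n>=0.6
```

Request:
play_rows(motion=[[-0.009, 0.05, 0.28, 0, 0, 0, 43], [-0.018, 0.1, 0.56, 0, 0, 0, 43], [-0.028, 0.149, 0.836, 0, 0, 0, 43], [-0.028, 0.149, 0.836, 0, 0, 0, 43]])

```text
time: 24.45
ee_pos: [0.4828, 0.2082, 0.0768]
eef_rot: [-0.107, 0.99, 0.006, 0.096]
ft_force: [-0.0, -0.8, 1.3]
width: 0.0374
```

Request:
play_rows(motion=[[0.028, 0, 0.14, 0, 0, 0, 43], [0.056, 0, 0.28, 0, 0, 0, 43], [0.056, 0, 0.28, 0, 0, 0, 43]])

```text
time: 24.82
ee_pos: [0.4844, 0.2102, 0.0244]
eef_rot: [-0.107, 0.989, 0.01, 0.099]
ft_force: [-0.4, 0.6, 1.1]
width: 0.0374
```

Request:
play_rows(motion=[[0, 0, 0, 0, 0, 0, 0], [0, 0, 0, 0, 0, 0, 0], [0, 0, 0, 0, 0, 0, 0]])

```text
time: 25.2
ee_pos: [0.4853, 0.2119, 0.0251]
eef_rot: [-0.108, 0.989, 0.01, 0.1]
ft_force: [-3.3, -1.5, 14.3]
width: 0.0241
```

Request:
play_rows(motion=[[-0.073, -0.023, -0.564, 0, 0, 0, 0], [-0.073, -0.023, -0.564, 0, 0, 0, 0], [-0.073, -0.023, -0.564, 0, 0, 0, 0]])

```text
time: 25.58
ee_pos: [0.4795, 0.2065, 0.1413]
eef_rot: [-0.107, 0.989, 0.012, 0.102]
ft_force: [-0.7, -0.1, -0.9]
width: 0.0237
```

Request:
play_rows(motion=[[-0.074, -0.022, -0.564, 0, 0, 0, 0], [-0.074, -0.022, -0.564, 0, 0, 0, 0], [-0.074, -0.022, -0.564, 0, 0, 0, 0]])

```text
time: 25.95
ee_pos: [0.4721, 0.2004, 0.2538]
eef_rot: [-0.108, 0.989, 0.012, 0.101]
ft_force: [-0.7, 0.4, -1.6]
width: 0.0239
```

Request:
play_rows(motion=[[0.189, -0.724, -0.039, 0.026, 0, 0.126, 0], [0.189, -0.724, -0.039, 0.026, 0, 0.126, 0], [0.189, -0.724, -0.039, 0.026, 0, 0.126, 0]])

```text
time: 26.32
ee_pos: [0.4635, 0.0468, 0.2495]
eef_rot: [-0.006, 0.995, -0.001, 0.099]
ft_force: [0.2, 0.7, -0.8]
width: 0.024
```

Request:
play_rows(motion=[[0.043, -0.748, -0.008, 0.025, 0, 0.127, 0], [0.043, -0.748, -0.008, 0.025, 0, 0.127, 0], [0.043, -0.748, -0.008, 0.025, 0, 0.127, 0]])

```text
time: 26.7
ee_pos: [0.457, -0.1025, 0.2504]
eef_rot: [0.095, 0.99, -0.01, 0.099]
ft_force: [0.2, 0.6, -0.5]
width: 0.0237
```

Request:
play_rows(motion=[[-0.106, -0.741, 0.021, 0.026, 0, 0.126, 0], [-0.106, -0.741, 0.021, 0.026, 0, 0.126, 0], [-0.106, -0.741, 0.021, 0.026, 0, 0.126, 0], [-0.106, -0.741, 0.021, 0.026, 0, 0.126, 0]])

```text
time: 27.2
ee_pos: [0.4507, -0.2505, 0.2511]
eef_rot: [0.194, 0.976, -0.021, 0.098]
ft_force: [0.3, 0.6, -0.5]
width: 0.0237
```

```bash
python3 look.py pics/w9.png; python3 - <<'E'
from h import *
t=P()["tray"]
plan([(W(t,[-.006,-.03,.065])[0],binR(.2,0,t),0)],ks=(0,))
E
```

```text
[ 0.4511 -0.2488  0.2511] [-0.1553 -0.3517] [-0.93 -0.43  1.09  1.91  0.45  1.26  1.24] [[327.70129232 252.16637495]]
lm [323. 250.] 0.79 [-0.0142 -0.4538]
rg [324. 248.] 0.78 [324. 247.] [68. 47.] 90.0
rg [376. 134.] 0.67 [374. 132.] [27. 23.] 90.0
bin corners inner floor [[553.0, 77.0], [568.0, 125.0], [734.0, 31.0], [729.0, -28.0], [820.0, -72.0], [829.0, 86.0], [547.0, 91.0]]
[0.161, -0.014, 0.918, -0.002, 0.0, 0.003, 0] n>=3.0
```

View pics/w9.png

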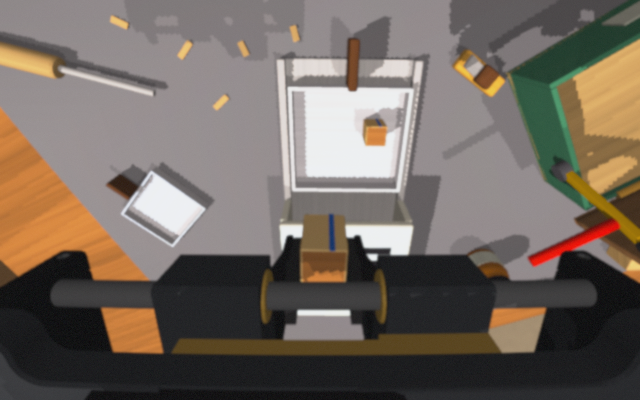

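Request:
play_rows(motion=[[0.054, -0.005, 0.3, 0, 0, 0, 0], [0.108, -0.01, 0.61, 0, 0, 0, 0], [0.161, -0.014, 0.918, 0, 0, 0, 0], [0.161, -0.014, 0.918, 0, 0, 0, 0]])

```text
time: 27.85
ee_pos: [0.4262, -0.2361, 0.0857]
eef_rot: [0.191, 0.976, -0.025, 0.106]
ft_force: [0.6, -0.4, 0.1]
width: 0.024
```

Request:
play_rows(motion=[[0.02, 0, 0.1, 0, 0, 0, 0], [0.039, 0, 0.19, 0, 0, 0, 0], [0.039, 0, 0.19, 0, 0, 0, 0]])

```text
time: 28.22
ee_pos: [0.4139, -0.2313, 0.0635]
eef_rot: [0.193, 0.974, -0.027, 0.114]
ft_force: [0.2, -0.1, -0.4]
width: 0.0239
```

Request:
play_rows(motion=[[0, 0, 0, 0, 0, 0, 40], [0, 0, 0, 0, 0, 0, 40], [0, 0, 0, 0, 0, 0, 40]])

```text
time: 28.6
ee_pos: [0.415, -0.2316, 0.0644]
eef_rot: [0.193, 0.974, -0.027, 0.115]
ft_force: [0.7, -0.4, 0.8]
width: 0.0342
```

Request:
play_rows(motion=[[-0.06, 0, -0.3, 0, 0, 0, 40], [-0.13, 0, -0.6, 0, 0, 0, 40], [-0.2, 0, -0.95, 0, 0, 0, 40], [-0.2, 0, -0.95, 0, 0, 0, 40], [-0.2, 0, -0.95, 0, 0, 0, 40]])

```text
time: 29.22
ee_pos: [0.4103, -0.2281, 0.2581]
eef_rot: [0.193, 0.974, -0.027, 0.115]
ft_force: [0.1, 0.9, -0.2]
width: 0.0346
```

```bash
python3 - <<'E'
from h import *
from bench import r,eyes
t=P()["tray"];b=P()["bin"]
w=eyes.camera("wrist");sd=eyes.camera("side")
o=np.vstack([cv2.resize(w["image"][40:240,200:600],None,fx=1.5,fy=1.5),cv2.resize(sd["image"][80:280,210:410],(600,280*600//560))[:, :600]])
cv2.imwrite("pics/w10.png",o[:,:,::-1]);print(o.shape)
for q in(w,sd):print([(np.round(e["xy"]),round(e["p"],2),(lambda X:[round(c,3) for c in (np.cos(t[2])*(X[0]-t[0])+np.sin(t[2])*(X[1]-t[1]),-np.sin(t[2])*(X[0]-t[0])+np.cos(t[2])*(X[1]-t[1]))])(atz(e["xy"],q,.027))) for e in eyes.landmark_of(q,"block1")[:3]])
# handle: push pose
print(r.read_state()["joint_positions"].round(2))
E
```

```text
(600, 600, 3)
[(array([323., 148.]), 0.66, [np.float64(-0.027), np.float64(-0.027)]), (array([369., 160.]), 0.61, [np.float64(-0.012), np.float64(0.031)])]
[(array([346., 284.]), 0.71, [np.float64(-0.018), np.float64(-0.026)]), (array([340., 264.]), 0.63, [np.float64(-0.009), np.float64(0.033)])]
[-0.66 -0.47  0.81  2.02  0.43  1.25  1.22]
```

View pics/w10.png

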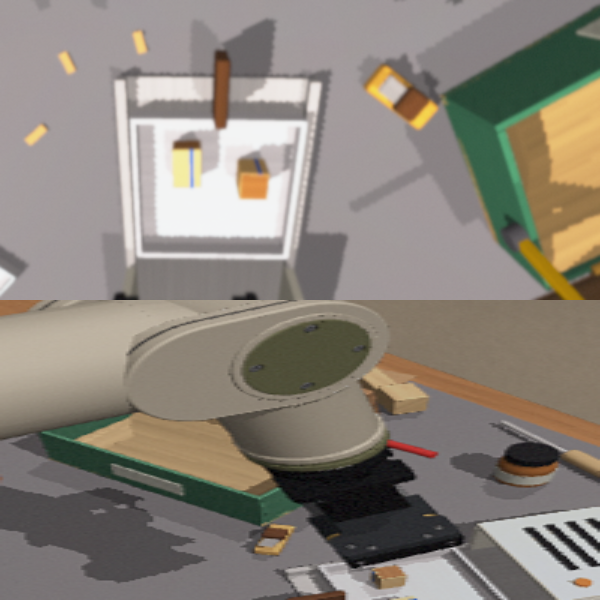

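The second block came down early: the arm reached its near limit and let go about 4 cm high. It lies flat on the tray floor at tray (-0.02,-0.027), so it still counts. Next is the handle, with the tool leaning outward so the arm can reach.

```bash
python3 - <<'E'
from h import *
t=P()["tray"];R=binR(-.2,0,t)
plan([(W(t,[-.092,0,.2])[0],R,50),(W(t,[-.092,0,.1])[0],R,50),(W(t,[-.092,0,.033])[0],R,50)],ks=(0,))
E
```

```text
[0.235, 0.121, 0.235, -0.006, 0.276, 0.001, 50] n>=2.3
[-0.099, 0.0, 0.49, 0.0, 0.0, 0.0, 50] n>=1.6
[-0.067, 0.0, 0.328, 0.0, 0.0, 0.0, 50] n>=1.1
```

Request:
play_rows(motion=[[0.235, 0.121, 0.235, -0.006, 0.276, 0, 50], [0.235, 0.121, 0.235, -0.006, 0.276, 0, 50], [0.235, 0.121, 0.235, -0.006, 0.276, 0, 50], [0.235, 0.121, 0.235, -0.006, 0.276, 0, 50]])

```text
time: 29.92
ee_pos: [0.3874, -0.1922, 0.2007]
eef_rot: [0.193, 0.976, 0.018, -0.098]
ft_force: [-0.0, -0.6, 0.1]
width: 0.0438
```

Request:
play_rows(motion=[[-0.05, 0, 0.25, 0, 0, 0, 50], [-0.099, 0, 0.49, 0, 0, 0, 50], [-0.099, 0, 0.49, 0, 0, 0, 50]])

```text
time: 30.3
ee_pos: [0.3847, -0.1922, 0.0992]
eef_rot: [0.194, 0.976, 0.019, -0.1]
ft_force: [-0.2, -1.2, 1.1]
width: 0.0436
```

```bash
python3 - <<'E'
from h import *
from bench import r,eyes
t=P()["tray"];R=binR(-.2,0,t);s=r.read_state();print(s["ee_pos"],W(t,[-.092,0,.1]),s["joint_positions"].round(2))
w=eyes.camera("side");cv2.imwrite("pics/d11.png",cv2.resize(w["image"][80:340,210:530,::-1],None,fx=2,fy=2))
plan([(W(t,[-.092,0,.033])[0],R,50)],ks=(0,))
E
```

```text
[ 0.38470909 -0.19222676  0.09917886] [[ 0.38660148 -0.19223641  0.1       ]] [-0.64  0.34  1.16  1.98 -0.3   1.24  1.84]
[-0.069, 0.004, 0.334, -0.001, 0.0, 0.0, 50] n>=1.1
```

View pics/d11.png

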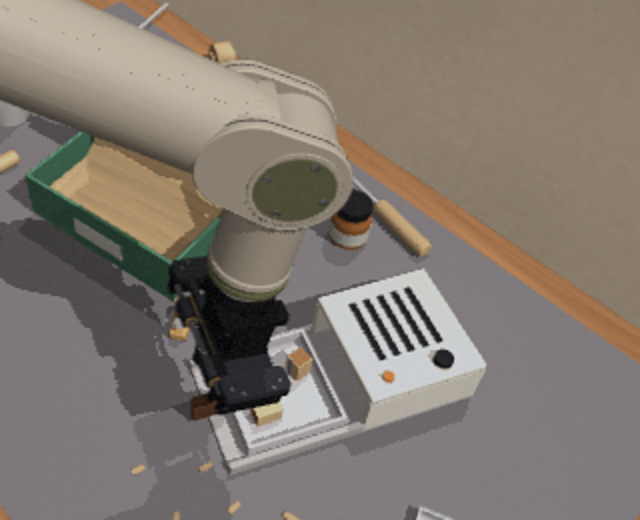

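Request:
play_rows(motion=[[-0.035, 0.004, 0.17, 0, 0, 0, 50], [-0.069, 0.004, 0.334, 0, 0, 0, 50], [-0.069, 0.004, 0.334, 0, 0, 0, 50]])

```text
time: 30.72
ee_pos: [0.3882, -0.1918, 0.034]
eef_rot: [0.193, 0.976, 0.02, -0.097]
ft_force: [0.6, -0.1, 0.6]
width: 0.0434
```

Request:
play_rows(motion=[[0, 0, 0, 0, 0, 0, 0], [0, 0, 0, 0, 0, 0, 0], [0, 0, 0, 0, 0, 0, 0], [0, 0, 0, 0, 0, 0, 0]], squeeze=20)

```text
time: 31.22
ee_pos: [0.3883, -0.192, 0.0335]
eef_rot: [0.193, 0.976, 0.02, -0.097]
ft_force: [0.1, -0.0, -0.4]
width: 0.0114
```

```bash
python3 - <<'E'
from h import *
from bench import r
t=P()["tray"];h=P()["hood"];s=r.read_state();print(s["ee_pos"],W(t,[-.092,0,.033]),s["joint_positions"].round(2),s["width"],h,t)
R0=Ro.from_quat(s["eef_rot"]);a=h[2];u=np.array([np.cos(a),np.sin(a),0])
for D in(.02,.04,.06,.08,.1):print(np.round(R0.inv().apply(u*D)/.2,3).tolist())
E
```

```text
[ 0.38829686 -0.19195608  0.03346246] [[ 0.38660148 -0.19223641  0.033     ]] [-0.53  0.46  1.05  2.03 -0.42  1.12  1.93] 0.011360071466768054 [0.6202700022178061, -0.28984731297835503, -0.4053706028710399] [0.4716138309697044, -0.22740601681556238, -0.3922605953979744]
[-0.098, -0.001, -0.02]
[-0.196, -0.003, -0.039]
[-0.294, -0.004, -0.059]
[-0.392, -0.006, -0.078]
[-0.49, -0.007, -0.098]
```

Request:
play_rows(motion=[[-0.03, 0, -0.006, 0, 0, 0, 0], [-0.08, -0.001, -0.016, 0, 0, 0, 0], [-0.13, -0.002, -0.026, 0, 0, 0, 0], [-0.18, -0.003, -0.036, 0, 0, 0, 0], [-0.23, -0.003, -0.046, 0, 0, 0, 0]])

```text
time: 31.85
ee_pos: [0.4294, -0.2102, 0.0334]
eef_rot: [0.194, 0.976, 0.02, -0.099]
ft_force: [-10.4, 4.5, 14.2]
width: 0.0096
```

Request:
play_rows(motion=[[-0.05, 0, -0.01, 0, 0, 0, 0], [-0.1, -0.001, -0.02, 0, 0, 0, 0], [-0.15, -0.002, -0.03, 0, 0, 0, 0], [-0.2, -0.003, -0.04, 0, 0, 0, 0], [-0.24, -0.003, -0.048, 0, 0, 0, 0]])

```text
time: 32.48
ee_pos: [0.4747, -0.2296, 0.0334]
eef_rot: [0.194, 0.976, 0.02, -0.099]
ft_force: [-9.3, 3.9, 13.8]
width: 0.0099
```

Request:
play_rows(motion=[[0, 0, 0, 0, 0, 0, 0], [0, 0, 0, 0, 0, 0, 50], [0, 0, 0, 0, 0, 0, 50], [0, 0, 0, 0, 0, 0, 50]])

```text
time: 32.98
ee_pos: [0.4763, -0.2296, 0.033]
eef_rot: [0.193, 0.976, 0.02, -0.097]
ft_force: [-0.5, 0.2, -0.1]
width: 0.0318
```

```bash
python3 - <<'E'
from h import *
from bench import r
s=r.read_state();h=P()["hood"];a=h[2];u=np.array([np.cos(a),np.sin(a),0]);print(s["ee_pos"],s["joint_positions"].round(2))
# lift along -tool z, then behind handle with tilt .1, closed fingers
p=s["ee_pos"];R0=Ro.from_quat(s["eef_rot"])
up=p+[0,0,.09];R=binR(.1,0,h)
hc=p-u*.0; e=p-u*.045
plan([(up,R0,0),((e[0],e[1],p[2]+.09),R,0),((e[0],e[1],.035),R,0)],ks=(0,))
E
```

```text
[ 0.47631338 -0.22956053  0.03298986] [-0.35  0.65  0.94  1.77 -0.52  1.22  1.97]
[0.088, 0.0, -0.441, 0.0, 0.0, 0.0, 0] n>=1.4
[0.221, 0.004, 0.044, 0.0, -0.19, 0.009, 0] n>=1.6
[0.044, -0.001, 0.438, 0.0, 0.0, 0.0, 0] n>=1.4
```

Request:
play_rows(motion=[[0.044, 0, -0.22, 0, 0, 0, 50], [0.088, 0, -0.441, 0, 0, 0, 50], [0.088, 0, -0.441, 0, 0, 0, 50]])

```text
time: 33.35
ee_pos: [0.4778, -0.2307, 0.1258]
eef_rot: [0.194, 0.976, 0.019, -0.094]
ft_force: [0.5, 1.0, -0.4]
width: 0.0434
```

Request:
play_rows(motion=[[0.221, 0.004, 0.044, 0, -0.19, 0.009, 0], [0.221, 0.004, 0.044, 0, -0.19, 0.009, 0], [0.221, 0.004, 0.044, 0, -0.19, 0.009, 0], [0.221, 0.004, 0.044, 0, -0.19, 0.009, 0]])

```text
time: 33.85
ee_pos: [0.4338, -0.209, 0.1219]
eef_rot: [0.2, 0.979, -0.006, 0.049]
ft_force: [0.9, -0.5, 0.1]
width: 0.0115
```

Request:
play_rows(motion=[[0.022, 0, 0.22, 0, 0, 0, 0], [0.044, 0, 0.438, 0, 0, 0, 0], [0.044, 0, 0.438, 0, 0, 0, 0]])

```text
time: 34.22
ee_pos: [0.4317, -0.2135, 0.0317]
eef_rot: [0.202, 0.978, -0.013, 0.044]
ft_force: [-0.5, -0.1, 1.0]
width: 0.0004
```

```bash
python3 - <<'E'
from h import *
from bench import r
s=r.read_state();h=P()["hood"];a=h[2];u=np.array([np.cos(a),np.sin(a),0]);print(s["ee_pos"],s["joint_positions"].round(2),s["ft_force"],s["width"])
d=s["ee_pos"]-[h[0],h[1],0];print("hood local",d@u,d@[-u[1],u[0],0])
R0=Ro.from_quat(s["eef_rot"])
for D in(.02,.04,.06,.078):print(np.round(R0.inv().apply(u*D)/.2,3).tolist())
E
```

```text
[ 0.43166685 -0.21349325  0.03173614] [-0.65  0.31  1.13  2.15 -0.39  0.8   1.88] [-0.50287103 -0.14940083  1.01415755] 0.00042307785033408597
hood local -0.2034290008370654 -0.004211368103404431
[-0.1, 0.0, 0.009]
[-0.199, 0.001, 0.018]
[-0.299, 0.001, 0.027]
[-0.388, 0.001, 0.036]
```

Request:
play_rows(motion=[[-0.06, 0, 0.005, 0, 0, 0, 0], [-0.12, 0, 0.01, 0, 0, 0, 0], [-0.18, 0, 0.016, 0, 0, 0, 0], [-0.25, 0, 0.022, 0, 0, 0, 0], [-0.31, 0, 0.028, 0, 0, 0, 0]])

```text
time: 34.85
ee_pos: [0.4931, -0.2366, 0.036]
eef_rot: [0.201, 0.978, -0.01, 0.049]
ft_force: [-3.9, 1.8, 3.6]
width: 0.0004
```

Request:
play_rows(motion=[[-0.03, 0, 0.003, 0, 0, 0, 0], [-0.055, 0, 0.005, 0, 0, 0, 0], [-0.075, 0, 0.007, 0, 0, 0, 0], [-0.09, 0, 0.008, 0, 0, 0, 0]])

```text
time: 35.35
ee_pos: [0.5076, -0.243, 0.0355]
eef_rot: [0.201, 0.978, -0.009, 0.048]
ft_force: [-16.0, 7.3, 13.7]
width: 0.0007
```

```bash
cat > st.py <<'E'
from h import *
from bench import r
s=r.read_state();h=P()["hood"];a=h[2];u=np.array([np.cos(a),np.sin(a),0])
d=s["ee_pos"]-[h[0],h[1],0];print("hood local",d@u,d@[-u[1],u[0],0],s["ft_force"].round(1),"along",s["ft_force"]@u)
E
python3 st.py
```

```text
hood local -0.12199123447155424 -0.0013557933003982905 [-16.    7.3  13.7] along -17.576756276373658
```

Request:
play_rows(motion=[[-0.01, 0, 0.001, 0, 0, 0, 0], [-0.02, 0, 0.002, 0, 0, 0, 0], [-0.02, 0, 0.002, 0, 0, 0, 0]])

```text
time: 35.72
ee_pos: [0.5078, -0.2431, 0.0345]
eef_rot: [0.202, 0.978, -0.008, 0.044]
ft_force: [-25.8, 12.5, 22.5]
width: 0.0004
```

```bash
python3 st.py
```

```text
hood local -0.12182436580191681 -0.0013742175912480545 [-25.8  12.5  22.5] along -28.64859455112903
```

The tray is home: position unchanged at 29 N. Retreat, rise, and go to the lid bar.

```bash
python3 - <<'E'
from h import *
from bench import r
s=r.read_state();h=P()["hood"];b=P()["bin"];a=h[2];u=np.array([np.cos(a),np.sin(a),0]);p=s["ee_pos"];R0=Ro.from_quat(s["eef_rot"])
q=p-u*.03;bar=W(b,[.036,0,.36])[0]
plan([(q,R0,0),(q+[0,0,.33],R0,50),(bar,down(b[2]),50)],ks=(0,));print(bar)
E
```

```text
[0.149, 0.0, -0.013, 0.0, 0.0, 0.0, 0] n>=0.5
[-0.074, 0.002, -0.822, 0.0, 0.0, 0.0, 50] n>=2.6
[-0.074, 0.002, -0.822, 0.0, 0.0, 0.0, 50] n>=2.6
[0.174, 0.924, -0.002, 0.014, 0.026, 0.302, 50] n>=3.0
[0.578, 0.742, -0.005, 0.015, 0.026, 0.301, 50] n>=3.0
[0.56238543 0.13575465 0.36      ]
```

Request:
play_rows(motion=[[0.149, 0, -0.013, 0, 0, 0, 0], [0.149, 0, -0.013, 0, 0, 0, 0]])

```text
time: 35.98
ee_pos: [0.4842, -0.2328, 0.0354]
eef_rot: [0.201, 0.978, -0.01, 0.049]
ft_force: [0.3, -0.3, 0.6]
width: 0.0006
```

Request:
play_rows(motion=[[-0.074, 0, -0.822, 0, 0, 0, 50], [-0.074, 0, -0.822, 0, 0, 0, 50], [-0.074, 0, -0.822, 0, 0, 0, 50], [-0.074, 0, -0.822, 0, 0, 0, 50]])

```text
time: 36.48
ee_pos: [0.4861, -0.2333, 0.2039]
eef_rot: [0.201, 0.978, -0.009, 0.053]
ft_force: [-0.3, 0.5, 0.2]
width: 0.0331
```

Request:
play_rows(motion=[[-0.074, 0, -0.822, 0, 0, 0, 50], [-0.074, 0, -0.822, 0, 0, 0, 50], [-0.074, 0, -0.822, 0, 0, 0, 50], [-0.074, 0, -0.822, 0, 0, 0, 50]])

```text
time: 36.98
ee_pos: [0.4834, -0.2318, 0.3679]
eef_rot: [0.201, 0.978, -0.01, 0.052]
ft_force: [0.2, 0.4, -1.5]
width: 0.0435
```

Request:
play_rows(motion=[[0.174, 0.924, -0.002, 0.014, 0.026, 0.302, 50], [0.174, 0.924, -0.002, 0.014, 0.026, 0.302, 50], [0.174, 0.924, -0.002, 0.014, 0.026, 0.302, 50], [0.174, 0.924, -0.002, 0.014, 0.026, 0.302, 50]])

```text
time: 37.48
ee_pos: [0.5234, -0.0427, 0.3602]
eef_rot: [0.423, 0.906, -0.006, 0.027]
ft_force: [0.1, -1.9, 0.1]
width: 0.0435
```

Request:
play_rows(motion=[[0.578, 0.742, -0.005, 0.015, 0.026, 0.301, 50], [0.578, 0.742, -0.005, 0.015, 0.026, 0.301, 50], [0.578, 0.742, -0.005, 0.015, 0.026, 0.301, 50], [0.578, 0.742, -0.005, 0.015, 0.026, 0.301, 50]])

```text
time: 37.98
ee_pos: [0.5637, 0.1406, 0.3562]
eef_rot: [0.624, 0.782, -0.002, 0.005]
ft_force: [0.2, -0.6, 0.4]
width: 0.0435
```

```bash
python3 - <<'E'
from h import *
from bench import r,eyes
s=r.read_state();b=P()["bin"];print(s["ee_pos"],s["joint_positions"].round(2))
w=eyes.camera("wrist");sd=eyes.camera("side");sc=eyes.camera("scene")
o=np.vstack([cv2.resize(w["image"],(512,320)),np.hstack([cv2.resize(sd["image"][90:330,210:530],(400,280)),cv2.resize(sc["image"][140:280,200:400],(400,280))])[:, :800][:, :512] if 0 else cv2.resize(sd["image"][90:300,210:530],(512,280))])
cv2.imwrite("pics/m12.png",o[:,:,::-1])
for q in(w,sd):print([(e["xy"],round(e["p"],2)) for e in eyes.landmark_of(q,"lid_bar")[:2]],[proj(W(b,[.085-.215*np.cos(t),0,.085+.215*np.sin(t)]),q).round().tolist() for t in(1.3,1.35,1.4)])
plan([(W(b,[.038,0,.277])[0],down(b[2]),50)],ks=(0,))
E
```

```text
[0.56368518 0.14060235 0.35621823] [-1.06  0.26  0.92  1.39 -0.19  1.59  0.06]
[([328.0, 218.9], 0.72)] [[[310.0, 217.0]], [[323.0, 218.0]], [[337.0, 220.0]]]
[([282.5, 106.2], 0.74)] [[[280.0, 110.0]], [[282.0, 107.0]], [[285.0, 105.0]]]
[0.018, 0.003, 0.412, 0.004, 0.005, -0.001, 50] n>=1.3
```

View pics/m12.png

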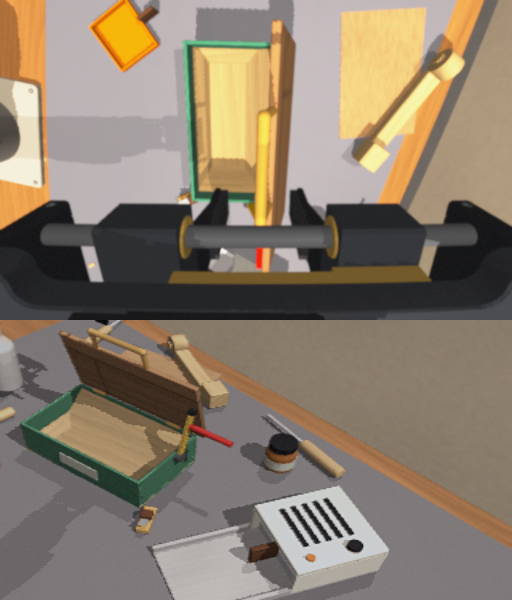

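The lid is propped, the bin is empty and only the tray's handle shows outside the hood. Next: lid back to its stop, then fold the stay.

Request:
play_rows(motion=[[0.01, 0.012, 0.2, 0, 0, 0, 50], [0.018, 0.015, 0.4, 0, 0, 0, 50], [0.018, 0.015, 0.4, 0, 0, 0, 50]])

```text
time: 38.6
ee_pos: [0.5651, 0.1377, 0.2777]
eef_rot: [0.627, 0.779, -0.001, 0.004]
ft_force: [-0.2, 0.8, 0.1]
width: 0.0431
```

Request:
play_rows(motion=[[0, 0, 0, 0, 0, 0, 0], [0, 0, 0, 0, 0, 0, 0], [0, 0, 0, 0, 0, 0, 0], [0, 0, 0, 0, 0, 0, 0]], squeeze=20)

```text
time: 39.1
ee_pos: [0.5667, 0.1388, 0.2799]
eef_rot: [0.626, 0.78, 0.0, 0.005]
ft_force: [2.1, 0.3, 1.1]
width: 0.012
```

```bash
python3 arc.py .085 .085 .219 1.45 1.55 1.65 1.73 1.79
```

```text
angle 1.367 radius 0.2185 F [2.1 0.3 1.1] w 0.012 [0.567 0.139 0.28 ]
1.45 [-0.0, 0.09, -0.017]
1.55 [-0.0, 0.199, -0.024]
1.65 [-0.0, 0.308, -0.02]
1.73 [-0.0, 0.395, -0.009]
1.79 [-0.0, 0.459, 0.004]
--
```

Request:
play_rows(motion=[[0, 0.09, -0.017, 0, 0, 0, 0], [0, 0.199, -0.024, 0, 0, 0, 0], [0, 0.308, -0.02, 0, 0, 0, 0], [0, 0.395, -0.009, 0, 0, 0, 0], [0, 0.455, 0.003, 0, 0, 0, 0]])

```text
time: 39.72
ee_pos: [0.6561, 0.1568, 0.2793]
eef_rot: [0.627, 0.779, -0.001, 0.006]
ft_force: [-0.4, -5.1, 0.9]
width: 0.0113
```

Request:
play_rows(motion=[[0, 0, 0, 0, 0, 0, 0], [0, 0, 0, 0, 0, 0, 50], [0, 0, 0, 0, 0, 0, 50], [0, 0, -0.2, 0, 0, 0, 50], [0, 0, -0.35, 0, 0, 0, 50]])

```text
time: 40.35
ee_pos: [0.6545, 0.1597, 0.3509]
eef_rot: [0.626, 0.78, 0.001, 0.005]
ft_force: [-0.2, -0.8, -1.0]
width: 0.0402
```

```bash
python3 - <<'E'
from h import *
from bench import r,eyes
b=P()["bin"];sd=eyes.camera("side")
print([(e["xy"],round(e["p"],2)) for e in eyes.landmark_of(sd,"lid_bar")[:2]],[proj(W(b,[.085-.215*np.cos(t),0,.085+.215*np.sin(t)]),sd).round().tolist() for t in(1.35,1.8)])
p=np.array([.6142,-.0775])  # where the peg was let go (x a touch inside)
R=down(b[2])
plan([((*p,.35),R,50),((*p,.22),R,45),((*p,.129),R,45)],ks=(0,))
E
```

```text
[([304.8, 87.8], 0.78)] [[[282.0, 107.0]], [[305.0, 90.0]]]
[-0.556, -0.229, 0.009, 0.004, 0.002, 0.001, 50] n>=1.9
[-0.556, -0.228, 0.009, 0.003, 0.003, 0.0, 50] n>=1.9
[0.0, -0.001, 0.65, 0.0, 0.0, 0.0, 45] n>=2.1
[0.0, 0.0, 0.455, 0.0, 0.0, 0.0, 45] n>=1.5
```

Request:
play_rows(motion=[[-0.556, -0.229, 0.009, 0.004, 0.002, 0, 50], [-0.556, -0.229, 0.009, 0.004, 0.002, 0, 50], [-0.556, -0.229, 0.009, 0.004, 0.002, 0, 50]])

```text
time: 40.83
ee_pos: [0.633, 0.0347, 0.3489]
eef_rot: [0.629, 0.777, -0.001, 0.002]
ft_force: [-0.3, 0.7, -0.4]
width: 0.0433
```

Request:
play_rows(motion=[[-0.556, -0.228, 0.009, 0.003, 0.003, 0, 50], [-0.556, -0.228, 0.009, 0.003, 0.003, 0, 50], [-0.556, -0.228, 0.009, 0.003, 0.003, 0, 50]])

```text
time: 41.2
ee_pos: [0.6121, -0.0828, 0.3473]
eef_rot: [0.629, 0.777, -0.002, -0.001]
ft_force: [0.7, 0.7, -0.1]
width: 0.0432
```

Request:
play_rows(motion=[[0, 0, 0.22, 0, 0, 0, 45], [0, 0, 0.43, 0, 0, 0, 45], [0, 0, 0.65, 0, 0, 0, 45], [0, 0, 0.65, 0, 0, 0, 45]])

```text
time: 41.7
ee_pos: [0.6116, -0.0757, 0.214]
eef_rot: [0.625, 0.78, -0.003, -0.004]
ft_force: [-0.1, 0.8, 1.2]
width: 0.0394
```

```bash
python3 - <<'E'
from h import *
from bench import r,eyes
b=P()["bin"];w=eyes.camera("wrist");s=r.read_state();print(s["ee_pos"])
m=cv2.inRange(cv2.cvtColor(w["image"],cv2.COLOR_RGB2HSV),(0,200,110),(5,255,255))|cv2.inRange(cv2.cvtColor(w["image"],cv2.COLOR_RGB2HSV),(174,200,110),(179,255,255))
n,_,st,c=cv2.connectedComponentsWithStats(m);print([(st[i].tolist(),c[i].round()) for i in range(1,n) if st[i][4]>80])
g=np.array([.6142,-.0775,.147]);uy=np.array([-np.sin(b[2]),np.cos(b[2]),0])
print(proj([g-uy*.018,g,g+uy*.067],w).round().tolist())
plan([((.6142,-.0775,.129),down(b[2]),45)],ks=(0,))
E
```

```text
[ 0.6127341  -0.07655446  0.21661961]
[([321, 125, 16, 112, 1383], array([328., 180.]))]
[[328.0, 235.0], [328.0, 214.0], [329.0, 126.0]]
[-0.006, 0.009, 0.438, -0.004, 0.0, 0.002, 45] n>=1.4
```

Request:
play_rows(motion=[[0, 0.009, 0.22, 0, 0, 0, 45], [-0.006, 0.009, 0.438, 0, 0, 0, 45], [-0.006, 0.009, 0.438, 0, 0, 0, 45]])

```text
time: 42.12
ee_pos: [0.6141, -0.0783, 0.1289]
eef_rot: [0.626, 0.78, -0.003, -0.002]
ft_force: [-0.0, 0.3, 0.5]
width: 0.0387
```

Request:
play_rows(motion=[[0, 0, 0, 0, 0, 0, 0], [0, 0, 0, 0, 0, 0, 0], [0, 0, 0, 0, 0, 0, 0], [0, 0, 0, 0, 0, 0, 0]], squeeze=25)

```text
time: 42.62
ee_pos: [0.615, -0.0792, 0.1303]
eef_rot: [0.626, 0.78, -0.001, -0.001]
ft_force: [0.4, 0.1, 5.0]
width: 0.0111
```

```bash
python3 arc.py .019 .073 .08 1.7 1.5 1.3 1.1 .9 .75 .6 .45 .3 .15
```

```text
angle 1.855 radius 0.0794 F [0.4 0.1 5. ] w 0.0111 [ 0.615 -0.079  0.13 ]
1.7 [0.0, -0.06, -0.015]
1.5 [0.0, -0.14, -0.017]
1.3 [0.0, -0.219, -0.003]
1.1 [0.0, -0.293, 0.026]
0.9 [0.0, -0.36, 0.069]
--
0.75 [0.0, -0.044, 0.041]
0.6 [0.0, -0.081, 0.088]
0.45 [0.0, -0.111, 0.14]
0.3 [0.0, -0.133, 0.196]
0.15 [0.0, -0.146, 0.254]
--
```

Request:
play_rows(motion=[[0, -0.06, -0.017, 0, 0, 0, 0], [0, -0.14, -0.02, 0, 0, 0, 0], [0, -0.222, -0.008, 0, 0, 0, 0], [0, -0.298, 0.02, 0, 0, 0, 0], [0, -0.367, 0.063, 0, 0, 0, 0]])

```text
time: 43.25
ee_pos: [0.5444, -0.0933, 0.1184]
eef_rot: [0.626, 0.78, 0.001, -0.0]
ft_force: [5.2, 5.9, 1.9]
width: 0.011
```

```bash
python3 arc.py .019 .073 .08 .75 .6 .45 .3 .15
```

```text
angle 0.913 radius 0.0814 F [5.2 5.9 1.9] w 0.011 [ 0.544 -0.093  0.118]
0.75 [0.0, -0.044, 0.049]
0.6 [0.0, -0.082, 0.096]
0.45 [0.0, -0.112, 0.148]
0.3 [0.0, -0.134, 0.204]
0.15 [0.0, -0.147, 0.262]
--
```

Request:
play_rows(motion=[[0, -0.044, 0.042, 0, 0, 0, 0], [0, -0.081, 0.088, 0, 0, 0, 0], [0, -0.111, 0.141, 0, 0, 0, 0], [0, -0.133, 0.197, 0, 0, 0, 0], [0, -0.146, 0.254, 0, 0, 0, 0]])

```text
time: 43.88
ee_pos: [0.5157, -0.0995, 0.0671]
eef_rot: [0.626, 0.78, 0.0, -0.001]
ft_force: [4.2, 7.7, 5.4]
width: 0.011
```

```bash
python3 arc.py .019 .073 .08 .05 -.02 -.05
```

```text
angle 0.164 radius 0.0802 F [4.2 7.7 5.4] w 0.011 [ 0.516 -0.099  0.067]
0.05 [-0.0, -0.004, 0.046]
-0.02 [-0.0, -0.004, 0.074]
-0.05 [-0.0, -0.004, 0.086]
```

Request:
play_rows(motion=[[0, -0.004, 0.046, 0, 0, 0, 0], [0, -0.004, 0.074, 0, 0, 0, 0], [0, -0.004, 0.09, 0, 0, 0, 0], [0, -0.004, 0.09, 0, 0, 0, 0]])

```text
time: 44.38
ee_pos: [0.5154, -0.1008, 0.0507]
eef_rot: [0.626, 0.78, 0.0, -0.0]
ft_force: [-2.6, 5.2, 23.3]
width: 0.0102
```

```bash
python3 arc.py .019 .073 .08 0
```

```text
angle -0.042 radius 0.0797 F [-2.6  5.2 23.3] w 0.0102 [ 0.515 -0.101  0.051]
0.0 [0.0, -0.002, -0.017]
```

Request:
play_rows(motion=[[0, 0, -0.015, 0, 0, 0, 45], [0, 0, -0.015, 0, 0, 0, 45], [0, 0, -0.015, 0, 0, 0, 45], [0, 0, -0.3, 0, 0, 0, 45], [0, 0, -0.6, 0, 0, 0, 45]])

```text
time: 45.0
ee_pos: [0.5128, -0.1016, 0.1692]
eef_rot: [0.626, 0.779, -0.003, -0.002]
ft_force: [0.9, 0.5, -0.4]
width: 0.0386
```

Request:
play_rows(motion=[[0, 0, -0.3, 0, 0, 0, 50], [0, 0, -0.6, 0, 0, 0, 50], [0, 0, -0.87, 0, 0, 0, 50], [0, 0, -0.87, 0, 0, 0, 50]])

```text
time: 45.5
ee_pos: [0.5157, -0.1017, 0.3457]
eef_rot: [0.626, 0.78, 0.0, 0.001]
ft_force: [-0.9, -0.8, -1.8]
width: 0.0434
```

```bash
python3 - <<'E'
from h import *
b=P()["bin"];R=down(b[2])
plan([((.6596,.1537,.35),R,50),((.6596,.1537,.279),R,50)],ks=(0,))
E
```

```text
[0.546, 0.489, -0.011, 0.0, 0.0, 0.0, 50] n>=2.3
[0.546, 0.488, -0.011, 0.001, 0.001, 0.0, 50] n>=2.3
[0.0, 0.001, 0.355, 0.0, 0.0, 0.0, 50] n>=1.1
```

Request:
play_rows(motion=[[0.546, 0.489, -0.011, 0, 0, 0, 50], [0.546, 0.489, -0.011, 0, 0, 0, 50], [0.546, 0.489, -0.011, 0, 0, 0, 50]])

```text
time: 45.88
ee_pos: [0.5871, 0.0311, 0.3417]
eef_rot: [0.624, 0.781, -0.003, -0.002]
ft_force: [1.0, -1.0, 0.5]
width: 0.0435
```

Request:
play_rows(motion=[[0.546, 0.488, -0.011, 0, 0, 0, 50], [0.546, 0.488, -0.011, 0, 0, 0, 50], [0.546, 0.488, -0.011, 0, 0, 0, 50], [0.546, 0.488, -0.011, 0, 0, 0, 50]])

```text
time: 46.38
ee_pos: [0.6583, 0.1549, 0.344]
eef_rot: [0.626, 0.78, -0.003, -0.001]
ft_force: [-0.1, -0.9, 0.3]
width: 0.0434
```

Request:
play_rows(motion=[[0, 0, 0.18, 0, 0, 0, 50], [0, 0, 0.35, 0, 0, 0, 50], [0, 0, 0.35, 0, 0, 0, 50]])

```text
time: 46.75
ee_pos: [0.6563, 0.1523, 0.2739]
eef_rot: [0.627, 0.779, -0.003, -0.003]
ft_force: [-1.0, -0.7, 1.2]
width: 0.0437
```

Request:
play_rows(motion=[[0, 0, 0, 0, 0, 0, 0], [0, 0, 0, 0, 0, 0, 0], [0, 0, 0, 0, 0, 0, 0], [0, 0, 0, 0, 0, 0, 0]], squeeze=20)

```text
time: 47.25
ee_pos: [0.6582, 0.1542, 0.2764]
eef_rot: [0.626, 0.78, -0.001, -0.001]
ft_force: [2.0, 0.3, 2.6]
width: 0.0115
```

```bash
python3 arc.py .085 .085 .218 1.7 1.6 1.5 1.4 1.3 1.2 1.1 1.0 0.9 0.8 .7 .6 .5 .4 .3
```

```text
angle 1.798 radius 0.2160 F [2.  0.3 2.6] w 0.0115 [0.658 0.154 0.276]
1.7 [0.0, -0.103, -0.028]
1.6 [0.0, -0.211, -0.037]
1.5 [0.0, -0.32, -0.034]
1.4 [0.0, -0.428, -0.02]
1.3 [0.0, -0.535, 0.004]
--
1.2 [0.0, -0.103, 0.035]
1.1 [0.0, -0.203, 0.08]
1.0 [0.0, -0.297, 0.134]
0.9 [0.0, -0.385, 0.198]
0.8 [0.001, -0.467, 0.27]
--
0.7 [0.0, -0.074, 0.08]
0.6 [0.0, -0.14, 0.167]
0.5 [0.0, -0.196, 0.26]
0.4 [0.0, -0.243, 0.358]
0.3 [0.0, -0.28, 0.461]
--
```

Request:
play_rows(motion=[[0, -0.103, -0.022, 0, 0, 0, 0], [0, -0.211, -0.031, 0, 0, 0, 0], [0, -0.32, -0.028, 0, 0, 0, 0], [0, -0.428, -0.014, 0, 0, 0, 0], [0, -0.535, 0.008, 0, 0, 0, 0]])

```text
time: 47.88
ee_pos: [0.5529, 0.133, 0.2751]
eef_rot: [0.625, 0.78, -0.001, -0.002]
ft_force: [-0.4, 5.6, 1.1]
width: 0.0113
```

Request:
play_rows(motion=[[0, -0.103, 0.035, 0, 0, 0, 0], [0, -0.203, 0.08, 0, 0, 0, 0], [0, -0.297, 0.134, 0, 0, 0, 0], [0, -0.385, 0.198, 0, 0, 0, 0], [0, -0.467, 0.27, 0, 0, 0, 0]])

```text
time: 48.5
ee_pos: [0.4614, 0.1133, 0.2213]
eef_rot: [0.625, 0.78, 0.0, -0.002]
ft_force: [2.7, 10.2, -4.7]
width: 0.0112
```

```bash
python3 arc.py .085 .085 .217 .7 .6 .5 .4 .3 .23 .16 .1 .05
```

```text
angle 0.795 radius 0.2176 F [ 2.7 10.2 -4.7] w 0.0112 [0.461 0.113 0.221]
0.7 [-0.0, -0.068, 0.078]
0.6 [-0.0, -0.133, 0.164]
0.5 [-0.0, -0.19, 0.257]
0.4 [-0.0, -0.236, 0.354]
0.3 [-0.001, -0.273, 0.456]
--
0.23 [-0.0, -0.02, 0.073]
0.16 [-0.0, -0.034, 0.148]
0.1 [-0.001, -0.042, 0.212]
0.05 [-0.001, -0.046, 0.267]
```

Request:
play_rows(motion=[[0, -0.068, 0.078, 0, 0, 0, 0], [0, -0.133, 0.164, 0, 0, 0, 0], [0, -0.19, 0.257, 0, 0, 0, 0], [0, -0.236, 0.354, 0, 0, 0, 0], [0, -0.273, 0.456, 0, 0, 0, 0]])

```text
time: 49.12
ee_pos: [0.4081, 0.1013, 0.1302]
eef_rot: [0.626, 0.78, 0.0, -0.002]
ft_force: [3.2, 11.5, -3.0]
width: 0.0116
```

Request:
play_rows(motion=[[0, -0.02, 0.073, 0, 0, 0, 0], [0, -0.034, 0.148, 0, 0, 0, 0], [0, -0.042, 0.212, 0, 0, 0, 0], [0, -0.046, 0.267, 0, 0, 0, 0], [0, -0.046, 0.28, 0, 0, 0, 0]])

```text
time: 49.75
ee_pos: [0.3996, 0.0991, 0.0745]
eef_rot: [0.626, 0.78, -0.0, -0.002]
ft_force: [-2.9, 8.5, 10.1]
width: 0.0112
```

Request:
play_rows(motion=[[0, 0, 0, 0, 0, 0, 45], [0, 0, 0, 0, 0, 0, 45], [0, 0, 0, 0, 0, 0, 45]])

```text
time: 50.12
ee_pos: [0.3991, 0.0967, 0.0743]
eef_rot: [0.626, 0.779, -0.002, -0.001]
ft_force: [0.7, -0.6, 0.2]
width: 0.0332
```

Request:
play_rows(motion=[[0, 0, -0.3, 0, 0, 0, 45], [0, 0, -0.6, 0, 0, 0, 45], [0, 0, -0.9, 0, 0, 0, 45], [0, 0, -0.9, 0, 0, 0, 45]])

```text
time: 50.62
ee_pos: [0.4017, 0.0978, 0.2581]
eef_rot: [0.626, 0.779, 0.002, -0.001]
ft_force: [0.4, 0.4, -1.3]
width: 0.039
```

Request:
play_rows(motion=[[0.7, -0.1, -0.2, 0, 0, 0, 45], [0.7, -0.1, -0.2, 0, 0, 0, 45], [0.7, -0.1, -0.2, 0, 0, 0, 45], [0.7, -0.1, -0.2, 0, 0, 0, 45], [0.7, -0.1, -0.2, 0, 0, 0, 45]])

```text
time: 51.25
ee_pos: [0.351, 0.228, 0.2937]
eef_rot: [0.627, 0.779, -0.002, -0.001]
ft_force: [0.8, -0.5, 0.2]
width: 0.0391
```

```bash
python3 - <<'E'
from h import *
from bench import r,eyes
b=P()["bin"];sd=eyes.camera("side");sc=eyes.camera("scene")
o=np.vstack([cv2.resize(sd["image"][90:330,180:500],(760,570))[:,:][:400],cv2.resize(sc["image"][150:220,230:420],(760,190))[:190]])
o=np.vstack([cv2.resize(sd["image"][120:300,200:480],None,fx=2,fy=2),cv2.resize(sc["image"][150:264,220:407],(560,230))])
cv2.imwrite("pics/f13.png",o[:,:,::-1]);print(o.shape,r.read_state()["ee_pos"],r.read_state()["time"])
for l,X in(("lid_bar",[-.13,0,.09]),("stay_peg",[-.055,-.212,.073])):
  for q in(sd,sc):print(l,[(e["xy"],round(e["p"],2)) for e in eyes.landmark_of(q,l)[:3]],proj(W(b,X),q).round())
E
```

```text
(590, 560, 3) [0.35090256 0.22815776 0.29388968] 51.35
lid_bar [([247.9, 197.8], 0.93), ([298.1, 155.4], 0.41)] [[248. 198.]]
lid_bar [([325.8, 170.9], 0.56)] [[323. 170.]]
stay_peg [([321.5, 220.6], 0.47)] [[326. 220.]]
stay_peg [([311.4, 272.5], 0.61), ([287.3, 202.7], 0.46)] [[288. 208.]]
```

View pics/f13.png

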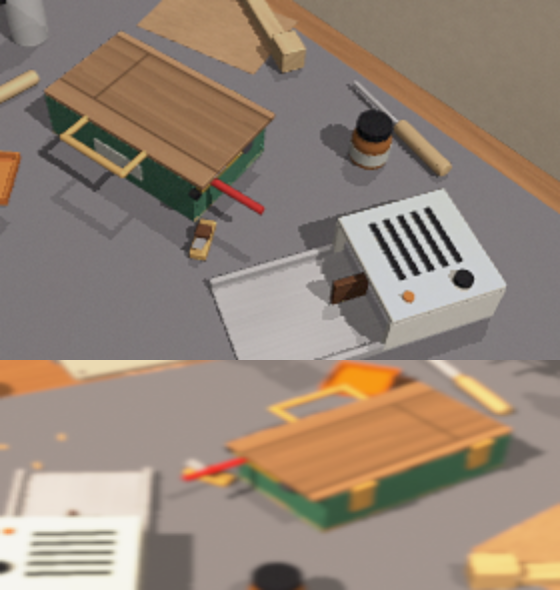

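```bash
python3 -c "
from bench import job;print(job.close_job())"
```

```text
the job is handed in; nothing more can be done
None
```

I handed the job in at about 51 s with every step done; `close_job` gives no verdict. Two blocks were present at the start, and both are now in the aluminium tray, which is home under the hood. The stay is folded and the lid is shut.

**Lid and stay:** I opened the lid to its stop, swung the stay up to its stop and rested the lid on it. The lid stayed propped at about 1.35 rad until after both blocks were in the tray and the tray was home. I then folded the stay down onto its stop before closing the lid.

**Tray:** I slid it in by its handle, then pushed until the force rose to 29 N with no further movement.

**Last checks:**
- The lid bar was within about 3 px of its closed position in both cameras.
- The stay peg was within about 5 px of its folded position.
- Only the tray handle showed outside the hood.
- The gripper was clear, with only sensor-noise forces.
- The finger plane and glue jar looked undisturbed. The water bottle and chisel were only partly in the last picture.

**What went less well:**
- **Second block:** the arm hit its near reach limit, so the block was let go about 4 cm high. It fell onto its side but lay on the tray floor at about (-0.02, -0.027) m from the tray's middle.
- **Not confirmed at the end:** the blocks cannot be seen under the hood, so I last saw them just before I slid the tray in.
- **Bin position:** the stay's pivot came out about 6 mm from my camera fit. I corrected for this using the measured forces.

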